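Load the section scanner

TASK

Draw the scanner's grey carriage fully out to its front stop and, with it out, lay every oblong tan mount, from the bench and the mouse pad, flat in a well of the carriage, one to a well (any well). Then slide the loaded carriage fully home under the white hood and let go, with all the mounts still lying flat in their wells. Leave the two small round mounts where they are.

Things in the scene. Friction and masses are not known exactly. Their poses are not given: they have to be found in the camera images.
- mount_1: oblong tan resin mount, a block 60 (its x) x 40 (its y) x 20 mm (its z) with a polished steel weld section in its top face; about 90 g, loose, lies flat on the bench or on the front of the 2 mm thick blue mouse pad at the start; origin at its centre (10 mm above what it lies flat on). Four to six of mount_1..mount_6 are present, all alike
- mount_2: oblong tan resin mount, a block 60 (its x) x 40 (its y) x 20 mm (its z) with a polished steel weld section in its top face; about 90 g, loose, lies flat on the bench or on the front of the 2 mm thick blue mouse pad at the start; origin at its centre (10 mm above what it lies flat on). Four to six of mount_1..mount_6 are present, all alike
- mount_3: oblong tan resin mount, a block 60 (its x) x 40 (its y) x 20 mm (its z) with a polished steel weld section in its top face; about 90 g, loose, lies flat on the bench or on the front of the 2 mm thick blue mouse pad at the start; origin at its centre (10 mm above what it lies flat on). Four to six of mount_1..mount_6 are present, all alike
- mount_4: oblong tan resin mount, a block 60 (its x) x 40 (its y) x 20 mm (its z) with a polished steel weld section in its top face; about 90 g, loose, lies flat on the bench or on the front of the 2 mm thick blue mouse pad at the start; origin at its centre (10 mm above what it lies flat on). Four to six of mount_1..mount_6 are present, all alike
- mount_5: oblong tan resin mount, a block 60 (its x) x 40 (its y) x 20 mm (its z) with a polished steel weld section in its top face; about 90 g, loose, lies flat on the bench or on the front of the 2 mm thick blue mouse pad at the start; origin at its centre (10 mm above what it lies flat on). Four to six of mount_1..mount_6 are present, all alike
- mount_6: oblong tan resin mount, a block 60 (its x) x 40 (its y) x 20 mm (its z) with a polished steel weld section in its top face; about 90 g, loose, lies flat on the bench or on the front of the 2 mm thick blue mouse pad at the start; origin at its centre (10 mm above what it lies flat on). Four to six of mount_1..mount_6 are present, all alike
- round_1: small round resin mount, 30 mm across, 14 mm high, standing loose on the bench: not part of this job; origin at the centre of its underside. (A tall microscope stands beyond the bench row, right of the mouse pad, world x over 0.5, y under -0.26 m: keep the gripper clear of it)
- round_2: small round resin mount, 30 mm across, 17 mm high, standing loose on the mouse pad: not part of this job; origin at the centre of its underside. (A tall microscope stands beyond the bench row, right of the mouse pad, world x over 0.5, y under -0.26 m: keep the gripper clear of it)
- scanner: fixed low section scanner: an aluminium base plate, 400 (x) x 230 (y) x 12 mm high, its middle 20 mm beyond the origin in +x; over its back part a white hood 250 mm wide from x = +50 to +222 mm, top 88 mm high, open in front, 66 mm high inside. The origin is on the bench, +x points from the open front into the hood (yaw varies). A carriage runs along this x
- carriage (a joint): position of the grey carriage along the scanner's +x, m: 0 = drawn fully out at the front stop (all wells in the open, the far row's centres 88 mm in front of the hood), 0.18 = fully home at the back stop under the hood. Starts part-way in. Smooth slide with about 2 N of friction and hard stops at both ends, it stays where it is left
- carriage_handle (a point): middle of the carriage's bow handle: a level round steel bar, 12 mm thick and 90 mm long along the scanner's y, bar centre 55 mm above the bench, 35 mm in front of the carriage's front edge, with an arm down to the carriage at each end; moves with the carriage, axes as the scanner's. At home it stands 72 mm in front of the hood, over the base plate (12 mm high)
- well_1 (a point): middle of the floor of a well of the carriage, front (near handle) row, left (+y); floor 27 mm above the bench. Wells are oblong pockets 72 (x) x 52 (y) mm and 8 mm deep, 84 mm apart in x and 68 mm in y, divided by flat ribs 12 to 16 mm wide whose tops are 35 mm above the bench; moves with the carriage, axes as the scanner's. All wells start empty
- well_2 (a point): middle of the floor of a well of the carriage, front (near handle) row, middle; floor 27 mm above the bench. Wells are oblong pockets 72 (x) x 52 (y) mm and 8 mm deep, 84 mm apart in x and 68 mm in y, divided by flat ribs 12 to 16 mm wide whose tops are 35 mm above the bench; moves with the carriage, axes as the scanner's. All wells start empty
- well_3 (a point): middle of the floor of a well of the carriage, front (near handle) row, right (-y); floor 27 mm above the bench. Wells are oblong pockets 72 (x) x 52 (y) mm and 8 mm deep, 84 mm apart in x and 68 mm in y, divided by flat ribs 12 to 16 mm wide whose tops are 35 mm above the bench; moves with the carriage, axes as the scanner's. All wells start empty
- well_4 (a point): middle of the floor of a well of the carriage, back (near hood) row, left (+y); floor 27 mm above the bench. Wells are oblong pockets 72 (x) x 52 (y) mm and 8 mm deep, 84 mm apart in x and 68 mm in y, divided by flat ribs 12 to 16 mm wide whose tops are 35 mm above the bench; moves with the carriage, axes as the scanner's. All wells start empty
- well_5 (a point): middle of the floor of a well of the carriage, back (near hood) row, middle; floor 27 mm above the bench. Wells are oblong pockets 72 (x) x 52 (y) mm and 8 mm deep, 84 mm apart in x and 68 mm in y, divided by flat ribs 12 to 16 mm wide whose tops are 35 mm above the bench; moves with the carriage, axes as the scanner's. All wells start empty
- well_6 (a point): middle of the floor of a well of the carriage, back (near hood) row, right (-y); floor 27 mm above the bench. Wells are oblong pockets 72 (x) x 52 (y) mm and 8 mm deep, 84 mm apart in x and 68 mm in y, divided by flat ribs 12 to 16 mm wide whose tops are 35 mm above the bench; moves with the carriage, axes as the scanner's. All wells start empty

How it is judged:
By the outcome, as a careful person would: the job done as asked, in the order asked, and still so for the second after the job is handed in, with the robot touching nothing.
Of mount_1, mount_2, mount_3, mount_4, mount_5, mount_6 only 4 to 6 are there at a start; the rules pass over those that are not, and their reading is None.
At some moment in a run one of mount_1, mount_2, mount_3, mount_4 may be knocked a few centimetres aside while the robot is not near it.
Once in a run the grip may slacken for a moment while it holds something.
It also fails if it takes over 210 s, if anything falls off the work surface, if the arm or the gripper's body presses on something with over 40 N, if the wrist force passes 120 N, or if a joint passes its speed limit or range.

ROBOT

A 6-joint arm with a two-finger parallel gripper is mounted at the origin on a cart in front of the work surface, level with it; the furniture and walls round the work are solid. World frame = base frame: x ahead of the robot, y to its left, z up, the work surface at z = 0. Lengths are in m, angles in rad, forces in N, time in s.
With the tool pointing down it reaches from about 0.25 to 0.725 m from the base axis. Payload 4 kg.
Tool frame: the origin (TCP) lies on the centre line of the jaws, within the pads' length; the fingertips stand 25 mm ahead of it and the grasp point (between the pads) lies 6 mm ahead of it; z points along the fingers, x is the direction in which the jaws open and shut, and the axes are right-handed (so a half turn about z gives the same grasp; the last joint's range is limited). The gripper opens to 85 mm and grips with 20 to 120 N. Pads are 22 mm wide; open, the fingers measure 114 mm over their backs; the gripper's body (76 mm by 85 mm) begins 54 mm behind the grasp point. The pads swing forward as they close: fully open they stand 13 mm farther back than shut.
Start: joints at [-1.193, 0.241, 0.005, 1.335, 0, 1.571], TCP at [0.184, -0.465, 0.256] pointing down, gripper open.
Joint ranges: [-2.72, 2.72], [-1.05, 1.87], [-1.09, 1.28], [-1.99, 2.15], [-1.42, 1.44], [-3.14, 3.14]. Speed limits (rad/s): [2.79, 2.79, 3.14, 3.14, 3.14, 3.14].

INTERFACE

Orientations are given as a unit quaternion [x, y, z, w].
In Python, from workcell import bot, imaging, order gives the robot as it stands.
- The arm moves only by the tool carry_out, never from a script. Its argument "moves" is a list of rows, each a list of 5 numbers: the shift along the tool's x, y, z scaled (see below), then the turn about the tool's z scaled (see below), then the opening, from -1 (shut) to 1 (fully open). In form: [[tx, ty, tz, roll, hand], ...]. A call has 1 to 20 rows; each row is the pose to reach, as a shift and turn from the pose commanded when the call began, along the tool's axes at that moment; what a row does not reach only later rows make up. The controller multiplies each number of a shift by 0.1 m and each number of a turn by 90 degrees. A row lasts 1/10 s, in which the tool goes at most 50 mm and 8.59 degrees, less where a joint would pass 70% of its speed; a pose out of reach is approached as far as the arm can. A call with a number of a shift or a turn outside -1 to 1 is refused whole. A call with a gripper value outside its range is refused whole. The fingers move at their own pace and stop on an object; the grip force is fixed at half the most. Time passes only in rows, so rows that repeat a pose let the fingers close. It gives the time, the measured TCP pose, the force and the opening at its end, in the units of the state.
- bot.get_obs(): the state, without advancing time (a new reading comes with each control period).
- imaging.camera(name): name is "side" or "top"; returns the picture (480x640x3 uint8, red, green, blue); there is no depth.
- imaging.camera_model(name): a dict with "fovy" (degrees; the focal length in pixels is half the picture's height over the tangent of half this angle, whatever the lens; pixels are square), "cx", "cy" (the principal point, pixels), "dist" ([k1, k2, p1, p2, k3] as OpenCV has them; the pictures are not rectified), "eye" and "rotation" of the camera in the world. Camera axes: x right, y up, looking along -z (the intrinsics and any distortion apply to the point x, -y, -z); pixel columns grow to the right and rows downward; lengths in m; the calibration is good to about 2 mm. A picture is of the moment at which its call begins. camera_model takes no time and is no camera call.
- order.job_done(): hands the job in, once; it reports no verdict.
The state is a dict: "clock": time; "joint_pos": joint angles; "joint_vel": joint speeds; "tau": joint torques, N m; "eef_pos": TCP position; "tool_rot": TCP orientation; "ft_force": force on the tool from outside, world axes, zero at the start; "ft_torque": the same for the moment, N m; "grip_width": finger opening in m.
Only numpy, scipy, OpenCV 4.12 (cv2) and the standard library are available. Lean on these libraries where they do the work, as an engineer would, in place of code of your own. Each camera call takes 0.05 s, during which the arm holds its last target.

## Working session

There is one attempt and no reset: what is moved stays moved. The work goes in short steps, Python scripts to look and compute and a tool call to move; the robot and the scene stay as the last step left them, time stands still between calls to the robot, and variables do not carry over. Pictures are saved under pics/ and viewed, and the job is handed in when it is done.

Besides the shell and the picture viewer there is one more tool, called as name(argument=value, ...), one argument or row to a line, values as JSON. carry_out: Moves the arm, as the interface text tells. Its arguments: {"type":"object","properties":{"moves":{"type":"array","items":{"type":"array","items":{"type":"number","minimum":-1,"maximum":1}}}},"required":["moves"]}

```bash
ls; mkdir -p pics
python3 - <<'E'
from workcell import bot, imaging, order
import cv2
print(bot.get_obs())
for n in ("side","top"):
    print(n, imaging.camera_model(n))
    cv2.imwrite(f"pics/{n}0.png", imaging.camera(n)[:,:,::-1])
E
```

```text
pics
{'clock': 0.0, 'joint_pos': array([-1.19301158e+00,  2.41409475e-01,  3.71016821e-03,  1.33523955e+00,
        7.92130394e-06,  1.57078448e+00]), 'joint_vel': array([-0.0021909 ,  0.00047047, -0.00036993,  0.00021164,  0.00118324,
        0.00055603]), 'tau': array([ 9.85876596e-06, -3.72316611e+01,  2.52408367e+01,  1.69524358e-02,
        3.34124707e-05,  6.94745509e-06]), 'eef_pos': array([ 0.18421126, -0.4641819 ,  0.25540932]), 'tool_rot': array([ 8.27306403e-01, -5.61749916e-01, -8.84032306e-04, -6.05070150e-04]), 'ft_force': array([-0.98699877,  0.51448932,  0.98293099]), 'ft_torque': array([ 0.03061761, -0.00720595, -0.05018771]), 'grip_width': 0.0849577979254555}
side {'fovy': 50.86899049673439, 'cx': 319.56511259221224, 'cy': 243.00385201652568, 'dist': array([-0.10614641,  0.        ,  0.        ,  0.        ,  0.        ]), 'eye': array([ 0.04470483, -1.10009701,  0.79938343]), 'rotation': array([ 0.47512004, -0.11428645, -0.18103801,  0.85347806])}
top {'fovy': 56.617878209199574, 'cx': 319.61495726913324, 'cy': 242.75064649922146, 'dist': array([0.02639987, 0.        , 0.        , 0.        , 0.        ]), 'eye': array([ 0.46191678, -0.01537617,  1.00964013]), 'rotation': array([-0.02246592,  0.04110649,  0.71376361, -0.69881832])}
```

View pics/top0.png

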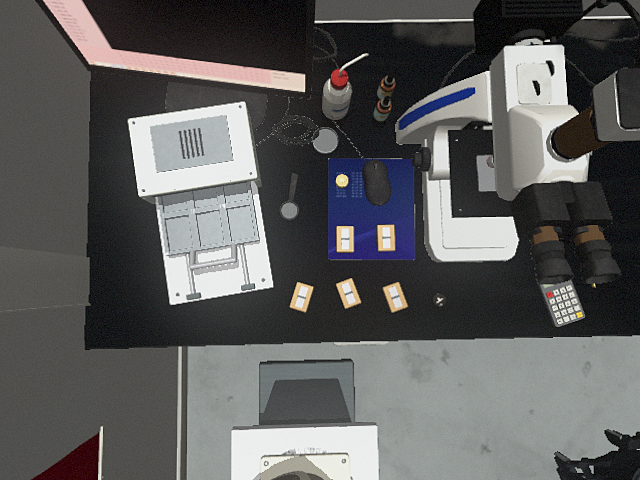

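View pics/side0.png

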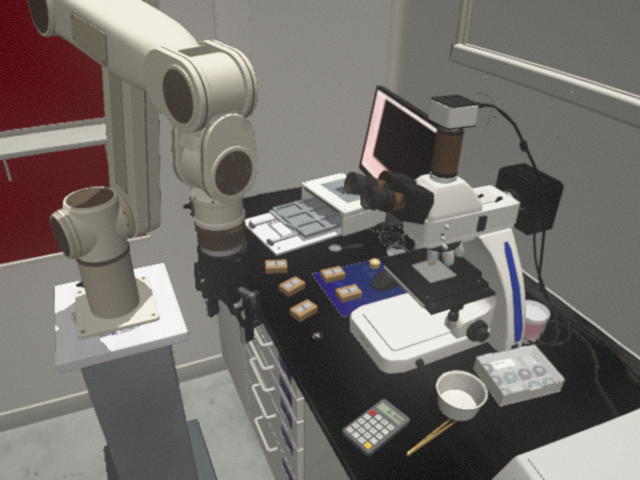

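The top view shows five oblong mounts: (302,297), (348,293) and (395,297) on the bench, (345,239) and (387,238) on the pad. The carriage is part-way in, with its handle near (214,262). The rounds are at about (440,299) and (342,181).

```bash
cat > h.py <<'E'
import numpy as np, cv2
from scipy.spatial.transform import Rotation as R
from workcell import bot, imaging, order
def cam(n):
    m=imaging.camera_model(n); f=240/np.tan(np.radians(m['fovy'])/2)
    K=np.array([[f,0,m['cx']],[0,f,m['cy']],[0,0,1]]); 
    return K,np.array(m['dist']),np.array(m['eye']),R.from_quat(m['rotation']).as_matrix()
def unproj(n,px,z):
    K,d,e,Rm=cam(n); px=np.asarray(px,float).reshape(-1,1,2)
    u=cv2.undistortPoints(px,K,d).reshape(-1,2)
    r=np.c_[u[:,0],-u[:,1],-np.ones(len(u))]@Rm.T
    return e+r*((z-e[2])/r[:,2])[:,None]
def proj(n,P):
    K,d,e,Rm=cam(n); p=(np.asarray(P,float).reshape(-1,3)-e)@Rm
    p=p*[1,-1,-1]
    return cv2.projectPoints(p.reshape(-1,1,3),np.zeros(3),np.zeros(3),K,d)[0].reshape(-1,2)
def shot(n,tag=None):
    im=imaging.camera(n)[:,:,::-1].copy()
    if tag: cv2.imwrite(f'pics/{tag}.png',im)
    return im
def mounts(im,z=0.02,roi=None):
    # tan pixels + enclosed steel
    hsv=cv2.cvtColor(im,cv2.COLOR_BGR2HSV)
    m=cv2.inRange(hsv,(8,50,110),(25,255,255))
    m=cv2.morphologyEx(m,cv2.MORPH_CLOSE,np.ones((3,3)))
    cs,_=cv2.findContours(m,cv2.RETR_EXTERNAL,cv2.CHAIN_APPROX_NONE)
    out=[]
    for c in cs:
        h=cv2.convexHull(c)
        if not 250<cv2.contourArea(h)<1500: continue
        w=unproj('top',h[:,0,:],z)
        r=cv2.minAreaRect((w[:,:2]*1000).astype(np.float32))
        out.append((c.mean((0,1)),r))
    return out
def crop(im,x0,y0,x1,y1,s,tag):
    cv2.imwrite(f'pics/{tag}.png',cv2.resize(im[y0:y1,x0:x1],None,fx=s,fy=s,interpolation=cv2.INTER_CUBIC))
E
python3 - <<'E'
from h import *
im=cv2.imread('pics/top0.png')
for c,r in mounts(im): print(c.round(),np.round(r[0],1),np.round(r[1],1),round(r[2],1))
crop(im,120,90,290,310,2.7,'scan0'); crop(im,280,160,460,320,4,'mt0')
E
```

```text
[395. 297.] [ 427.6 -206.2] [59.7 39.2] 18.8
[301. 297.] [432.7   0.9] [38.6 58.9] 71.6
[348. 293.] [ 438.6 -102.7] [59.2 38.8] 19.5
[345. 239.] [559.4 -98.4] [38.2 56.4] 88.5
[386. 238.] [ 559.8 -190.6] [38.5 56.3] 88.8
```

View pics/scan0.png

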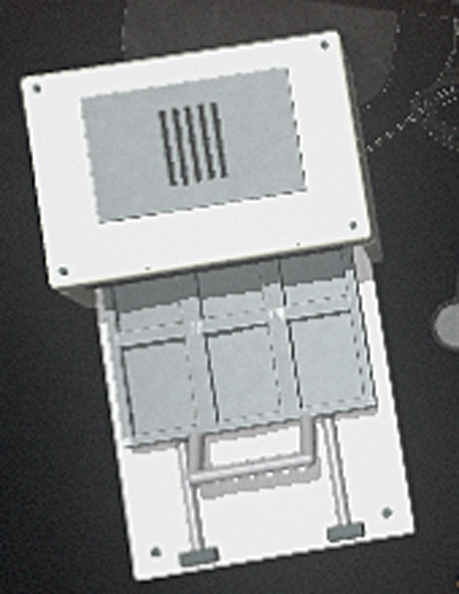

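View pics/mt0.png

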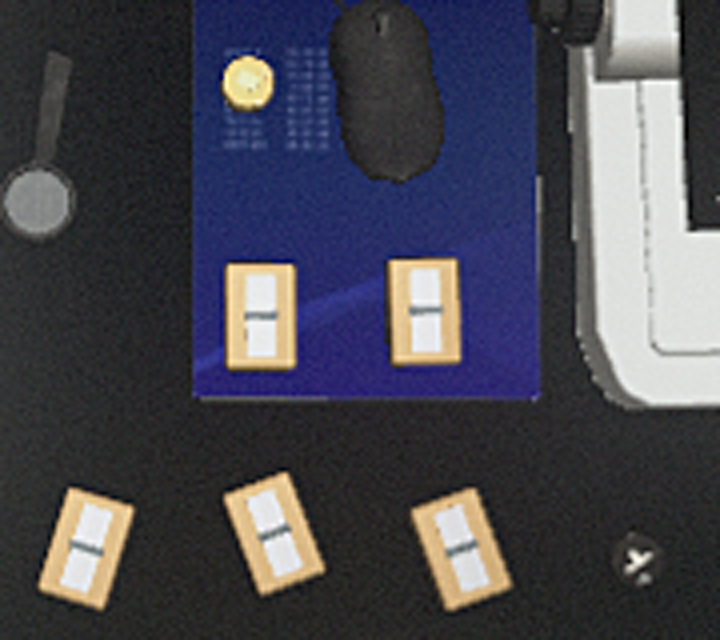

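```bash
cat > fit.py <<'E'
from h import *
from scipy.optimize import least_squares
px=np.array([(170,304.8),(272.6,286.3),(127.6,119.4),(244.8,101.2),(257.4,180.7),(139.3,196.7)])
L=np.array([(-.18,.115,.012),(-.18,-.115,.012),(.222,.125,.088),(.222,-.125,.088),(.05,-.125,.088),(.05,.125,.088)])
def T(p,L):
    c,s=np.cos(p[2]),np.sin(p[2]); return np.c_[p[0]+c*L[:,0]-s*L[:,1],p[1]+s*L[:,0]+c*L[:,1],L[:,2]]
r=least_squares(lambda p:(proj('top',T(p,L))-px).ravel(),[.6,.3,.1])
if __name__=='__main__':
    print(r.x,np.degrees(r.x[2]));print(r.fun.reshape(-1,2).round(1))
    hp=unproj('top',[(120+196/2.7,90+476/2.7),(120+314/2.7,90+458/2.7)],.055)
    c,s=np.cos(r.x[2]),np.sin(r.x[2]);h=hp.mean(0)[:2]-r.x[:2];print(hp,'local',c*h[0]+s*h[1],-s*h[0]+c*h[1])
    print('obs',bot.get_obs()['eef_pos'],R.from_quat(bot.get_obs()['tool_rot']).as_matrix().round(3))
E
python3 fit.py
```

```text
[0.61383385 0.20155101 0.14397663] 8.249253205935416
[[-0.4  1.1]
 [ 0.9  2. ]
 [-0.8 -1.7]
 [ 0.8 -0.9]
 [ 0.8 -1.6]
 [-1.3  1.2]]
[[0.50299999 0.22912664 0.055     ]
 [0.51517937 0.13696854 0.055     ]] local -0.1063152823937014 -0.003283307351318425
obs [ 0.18424581 -0.46425889  0.25550545] [[ 0.369 -0.929 -0.001]
 [-0.929 -0.369  0.002]
 [-0.002  0.    -1.   ]]
```

carry_out(
  moves=[
    [0, 0, 0, 0, -0.05],
    [0, 0, 0, 0, -0.05],
    [0, 0, 0, 0, -0.05],
    [0, 0, 0, 0, -0.05],
    [0, 0, 0, 0, -0.05],
  ],
)

```text
clock: 0.6
eef_pos: [0.1844, -0.4648, 0.2563]
tool_rot: [0.827, -0.562, 0.0, 0.0]
ft_force: [-1.1, -0.6, 0.7]
grip_width: 0.0408
```

Run:
```python
from h import *
a=cv2.imread('pics/side0.png'); b=shot('side','side1')
o=bot.get_obs(); Rt=R.from_quat(o['tool_rot']).as_matrix(); p=o['eef_pos']; print(o['grip_width'],p)
for im,w,t in((a,.085,'a'),(b,o['grip_width'],'b')):
    im=im.copy()
    big=cv2.resize(im[220:370,170:300],None,fx=4,fy=4,interpolation=cv2.INTER_CUBIC)
    for sx in(-1,1):
        for d,c in((0,(0,255,0)),(.006,(255,0,0)),(.025,(0,0,255))):
            q=proj('side',p+Rt@np.array([sx*w/2,0,d]))[0]; q=(q-[170,220])*4+1.5
            cv2.circle(big,tuple(int(v) for v in q),4,c,1)
    cv2.imwrite(f'pics/tip{t}.png',big)
```

```text
0.04039035893731516 [ 0.18445874 -0.4647319   0.25633845]
```

View pics/tipa.png

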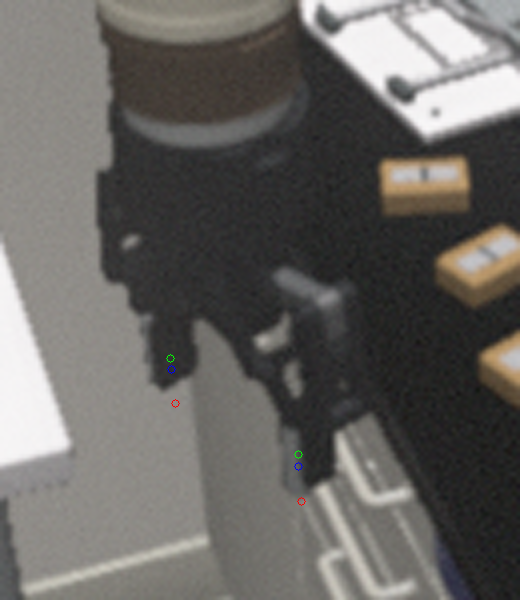

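View pics/tipb.png

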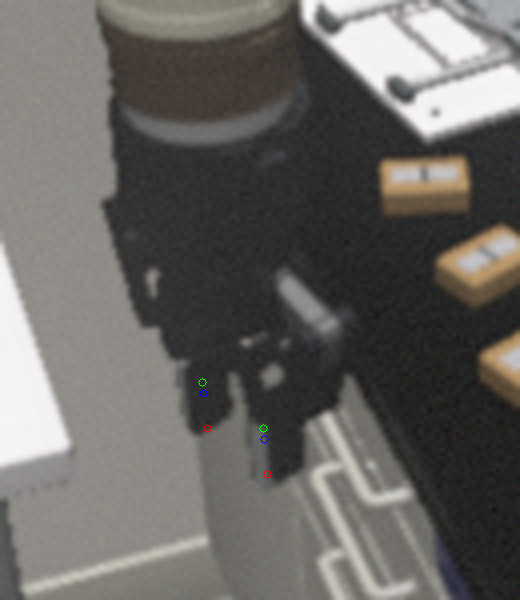

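```bash
cat > plan.py <<'E'
from h import *
import json
def plan(wps, start=None, step=45.):
    """wps: (x,y,z,yaw_deg,hand,hold[,step]); prints calls"""
    o=bot.get_obs()
    Rt=R.from_quat(o['tool_rot']).as_matrix()
    p=np.array(o['eef_pos']); yaw=np.degrees(np.arctan2(Rt[1,0],Rt[0,0]))
    print('from',p.round(4),'yaw',round(yaw,1),'w',round(o['grip_width'],4))
    calls=[];rows=[];p0=p.copy();y0=yaw
    def flush():
        nonlocal rows,p0,y0
        if rows: calls.append(rows)
        rows=[];p0=p.copy();y0=yaw
    for w in wps:
        tgt=np.array(w[:3]);ty=w[3];hand=w[4];hold=w[5];st=w[6] if len(w)>6 else step
        while True:
            d=tgt-p; dy=(ty-yaw+180)%360-180
            if np.linalg.norm(d)<.0008 and abs(dy)<.6: break
            a=np.radians(y0); ex=np.array([np.cos(a),np.sin(a),0]);ey=np.array([np.sin(a),-np.cos(a),0]);ez=np.array([0,0,-1.])
            M=np.c_[ex,ey,ez]
            # largest fraction along to the target within limits
            f=1.
            for f in np.linspace(1,0,201):
                s=M.T@(p+f*d-p0)/.1; r=-(yaw+f*dy-y0)/90
                if np.all(np.abs(s)<=1) and abs(r)<=1: break
            n=int(max(np.ceil(f*np.linalg.norm(d)*1000/st),np.ceil(abs(f*dy)/8.5),1))
            if f<.05 or len(rows)>=17:
                flush();continue
            n0=n
            n=min(n,20-len(rows)); 
            if n<n0: f=f*n/n0
            sub=n if st<40 else 1
            for k in range(1,n+1):
                g=f*k/n if st<40 else f
                s=np.round(M.T@(p+g*d-p0)/.1,2); r=np.round(-(yaw+g*dy-y0)/90,2)
                rows.append([*s.tolist(),float(r),hand])
            p=p0+M@s*.1; yaw=y0-r*90
            if len(rows)>=20: flush()
        for k in range(hold):
            if len(rows)>=20: flush()
            a=np.radians(y0);M=np.c_[[np.cos(a),np.sin(a),0],[np.sin(a),-np.cos(a),0],[0,0,-1.]]
            rows.append([*np.round(M.T@(p-p0)/.1,2).tolist(),float(np.round(-(yaw-y0)/90,2)),hand])
    flush()
    for c in calls: print(json.dumps(c))
E
python3 - <<'E'
from plan import *
plan([(.3,-.2,.2,-30,-.39,0),(.508,.183,.16,8.25,-.39,2),])
E
```

```text
from [ 0.1845 -0.4647  0.2563] yaw -68.3 w 0.0404
[[-0.99, -0.99, 0.27, -0.21, -0.39], [-0.99, -0.99, 0.27, -0.21, -0.39], [-0.99, -0.99, 0.27, -0.21, -0.39], [-0.99, -0.99, 0.27, -0.21, -0.39]]
[[-0.48, -1.0, 0.22, -0.16, -0.39], [-0.48, -1.0, 0.22, -0.16, -0.39], [-0.48, -1.0, 0.22, -0.16, -0.39]]
[[-0.07, -0.37, 0.07, -0.06, -0.39], [-0.14, -1.0, 0.13, -0.12, -0.39], [-0.14, -1.0, 0.13, -0.12, -0.39]]
[[0.07, -0.99, 0.09, -0.1, -0.39], [0.07, -0.99, 0.09, -0.1, -0.39], [0.07, -0.99, 0.09, -0.1, -0.39]]
[[0.23, -1.0, 0.1, -0.1, -0.39], [0.23, -1.0, 0.1, -0.1, -0.39], [0.23, -1.0, 0.1, -0.1, -0.39]]
[[0.41, -1.0, 0.1, -0.1, -0.39], [0.41, -1.0, 0.1, -0.1, -0.39], [0.41, -1.0, 0.1, -0.1, -0.39]]
[[0.33, -0.54, 0.05, -0.06, -0.39], [0.33, -0.54, 0.05, -0.06, -0.39], [0.33, -0.54, 0.05, -0.06, -0.39], [0.33, -0.54, 0.05, -0.06, -0.39]]
```

carry_out(
  moves=[
    [-0.99, -0.99, 0.27, -0.21, -0.39],
    [-0.99, -0.99, 0.27, -0.21, -0.39],
    [-0.99, -0.99, 0.27, -0.21, -0.39],
    [-0.99, -0.99, 0.27, -0.21, -0.39],
  ],
)

```text
clock: 1.05
eef_pos: [0.2402, -0.3314, 0.2281]
tool_rot: [0.909, -0.416, -0.002, -0.002]
ft_force: [0.5, -1.3, -0.2]
grip_width: 0.0259
```

carry_out(
  moves=[
    [-0.48, -1.0, 0.22, -0.16, -0.39],
    [-0.48, -1.0, 0.22, -0.16, -0.39],
    [-0.48, -1.0, 0.22, -0.16, -0.39],
  ],
)

```text
clock: 1.35
eef_pos: [0.2849, -0.2317, 0.2066]
tool_rot: [0.954, -0.299, -0.001, -0.001]
ft_force: [-0.6, -1.2, -0.3]
grip_width: 0.0261
```

carry_out(
  moves=[
    [-0.07, -0.37, 0.07, -0.06, -0.39],
    [-0.14, -1.0, 0.13, -0.12, -0.39],
    [-0.14, -1.0, 0.13, -0.12, -0.39],
  ],
)

```text
clock: 1.65
eef_pos: [0.332, -0.1422, 0.1943]
tool_rot: [0.978, -0.207, 0.0, -0.0]
ft_force: [-0.3, -1.1, -0.2]
grip_width: 0.0263
```

carry_out(
  moves=[
    [0.07, -0.99, 0.09, -0.1, -0.39],
    [0.07, -0.99, 0.09, -0.1, -0.39],
    [0.07, -0.99, 0.09, -0.1, -0.39],
  ],
)

```text
clock: 1.95
eef_pos: [0.3804, -0.0532, 0.1854]
tool_rot: [0.992, -0.128, 0.001, -0.001]
ft_force: [-0.2, -0.8, 0.3]
grip_width: 0.0261
```

carry_out(
  moves=[
    [0.23, -1.0, 0.1, -0.1, -0.39],
    [0.23, -1.0, 0.1, -0.1, -0.39],
    [0.23, -1.0, 0.1, -0.1, -0.39],
  ],
)

```text
clock: 2.25
eef_pos: [0.429, 0.0361, 0.1753]
tool_rot: [0.999, -0.052, 0.001, -0.001]
ft_force: [-0.7, -0.2, 0.2]
grip_width: 0.0261
```

carry_out(
  moves=[
    [0.41, -1.0, 0.1, -0.1, -0.39],
    [0.41, -1.0, 0.1, -0.1, -0.39],
    [0.41, -1.0, 0.1, -0.1, -0.39],
  ],
)

```text
clock: 2.55
eef_pos: [0.4804, 0.1304, 0.165]
tool_rot: [1.0, 0.025, 0.001, -0.001]
ft_force: [-0.8, -0.3, -0.0]
grip_width: 0.0262
```

carry_out(
  moves=[
    [0.33, -0.54, 0.05, -0.06, -0.39],
    [0.33, -0.54, 0.05, -0.06, -0.39],
    [0.33, -0.54, 0.05, -0.06, -0.39],
    [0.33, -0.54, 0.05, -0.06, -0.39],
  ],
)

```text
clock: 2.95
eef_pos: [0.5078, 0.1819, 0.1601]
tool_rot: [0.998, 0.07, -0.001, 0.001]
ft_force: [-0.7, -0.4, 0.5]
grip_width: 0.0258
```

Run:
```python
from plan import *
o=bot.get_obs();print(o['clock'],o['joint_pos'].round(3))
plan([(.508,.183,.063,8.25,-.39,3,20)])
```

```text
2.95 [ 3.440e-01  3.790e-01 -6.000e-02  1.134e+00 -1.000e-03  1.775e+00]
from [0.5078 0.1819 0.1601] yaw 8.1 w 0.0258
[[0.0, -0.0, 0.19, -0.0, -0.39], [0.0, -0.0, 0.39, -0.0, -0.39], [0.0, -0.01, 0.58, -0.0, -0.39], [0.0, -0.01, 0.78, -0.0, -0.39], [0.0, -0.01, 0.97, -0.0, -0.39], [0.0, -0.01, 0.97, -0.0, -0.39], [0.0, -0.01, 0.97, -0.0, -0.39], [0.0, -0.01, 0.97, -0.0, -0.39]]
```

Run:
```python
from h import *
im=shot('side'); crop(im,200,130,360,270,4,'s2')
```

```text
(no output)
```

View pics/s2.png

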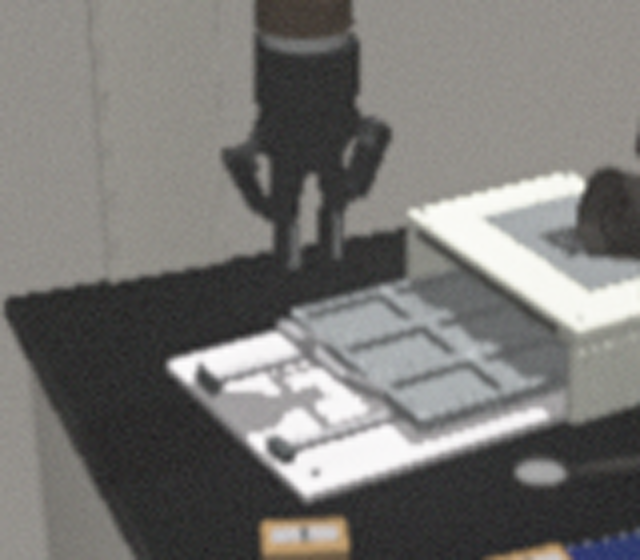

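Run:
```python
from h import *
im=cv2.imread('pics/s2.png')
c,s=np.cos(.144),np.sin(.144)
for dx,col in((0,(0,0,255)),(.01,(0,255,0))):
  for v in(-.045,0,.045):
    P=[.509+dx*c-v*s,.183+dx*s+v*c,.055]
    q=(proj('side',P)[0]-[200,130])*4+1.5; cv2.circle(im,tuple(int(t) for t in q),4,col,1)
cv2.imwrite('pics/s2b.png',im)
```

```text
(no output)
```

View pics/s2b.png

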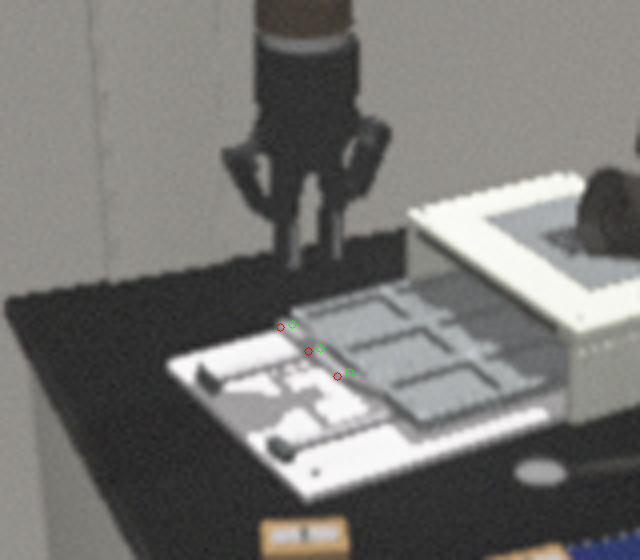

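Run:
```python
from h import *
im=shot('side','s3'); crop(im,255,195,315,245,12,'s3c')
big=cv2.imread('pics/s3c.png')
c,s=np.cos(.144),np.sin(.144)
for v in(-.045,0,.045):
    P=[.509-v*s,.183+v*c,.055]
    q=(proj('side',P)[0]-[255,195])*12+5.5; cv2.circle(big,tuple(int(t) for t in q),5,(0,0,255),1)
cv2.imwrite('pics/s3c.png',big)
```

```text
(no output)
```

View pics/s3c.png

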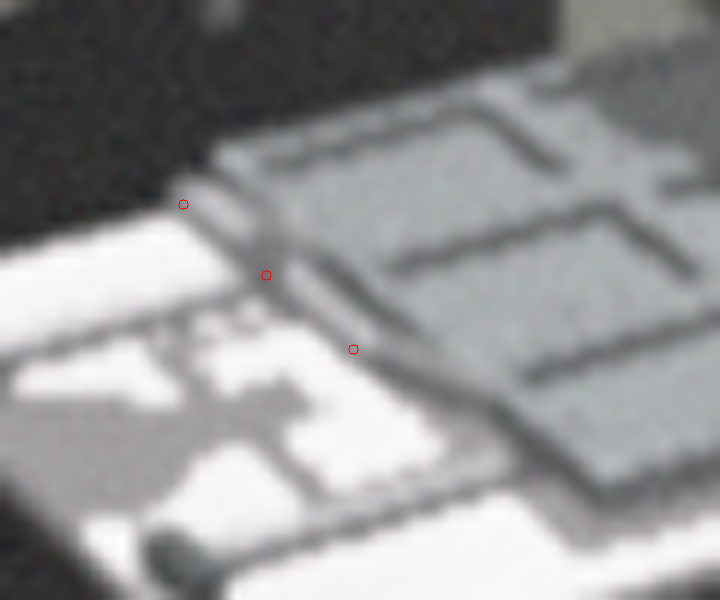

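carry_out(
  moves=[
    [0.03, 0, 0.2, 0, -0.39],
    [0.03, 0, 0.4, 0, -0.39],
    [0.03, -0.01, 0.58, 0, -0.39],
    [0.03, -0.01, 0.72, 0, -0.39],
    [0.03, -0.01, 0.84, 0, -0.39],
    [0.03, -0.01, 0.92, 0, -0.39],
    [0.03, -0.01, 0.97, 0, -0.39],
    [0.03, -0.01, 0.97, 0, -0.39],
    [0.03, -0.01, 0.97, 0, -1],
    [0.03, -0.01, 0.97, 0, -1],
    [0.03, -0.01, 0.97, 0, -1],
    [0.03, -0.01, 0.97, 0, -1],
    [0.03, -0.01, 0.97, 0, -1],
  ],
)

```text
clock: 4.35
eef_pos: [0.5113, 0.1849, 0.0638]
tool_rot: [0.997, 0.071, 0.0, 0.0]
ft_force: [-1.8, -1.1, 3.9]
grip_width: 0.0099
```

carry_out(
  moves=[
    [-0.1, 0, 0, 0, -1],
    [-0.2, 0, 0, 0, -1],
    [-0.3, 0, 0, 0, -1],
    [-0.4, 0, 0, 0, -1],
    [-0.5, 0, 0, 0, -1],
    [-0.6, 0, 0, 0, -1],
    [-0.7, 0, 0, 0, -1],
    [-0.78, 0, 0, 0, -1],
    [-0.85, 0, 0, 0, -1],
    [-0.9, 0, 0, 0, -1],
    [-0.9, 0, 0, 0, -1],
  ],
)

```text
clock: 5.45
eef_pos: [0.4205, 0.1714, 0.0638]
tool_rot: [0.997, 0.071, -0.0, 0.001]
ft_force: [0.3, -3.5, 9.0]
grip_width: 0.0095
```

carry_out(
  moves=[
    [-0.02, 0, 0, 0, -1],
    [-0.04, 0, 0, 0, -1],
    [-0.06, 0, 0, 0, -1],
    [-0.08, 0, 0, 0, -1],
    [-0.1, 0, 0, 0, -1],
    [-0.12, 0, 0, 0, -1],
    [-0.12, 0, 0, 0, -1],
  ],
)

```text
clock: 6.15
eef_pos: [0.4172, 0.171, 0.064]
tool_rot: [0.997, 0.07, 0.008, 0.0]
ft_force: [21.7, -2.6, -15.4]
grip_width: 0.0095
```

carry_out(
  moves=[
    [0.06, 0, 0, 0, -1],
    [0.06, 0, 0, 0, -0.39],
    [0.06, 0, 0, 0, -0.39],
    [0.06, 0, 0, 0, -0.39],
    [0.06, 0, 0, 0, -0.39],
    [0.06, 0, -0.2, 0, -0.39],
    [0.06, 0, -0.5, 0, -0.39],
    [0.06, 0, -1, 0, 0.4],
    [0.06, 0, -1, 0, 0.4],
  ],
)

```text
clock: 7.05
eef_pos: [0.4194, 0.173, 0.169]
tool_rot: [0.997, 0.071, 0.005, -0.002]
ft_force: [1.1, 0.8, -0.2]
grip_width: 0.0544
```

Run:
```python
from plan import *
o=bot.get_obs();print(o['clock'],o['ft_force'])
plan([(.40,.10,.16,80,.4,0),(.4327,.001,.14,71.6,.4,2)])
```

```text
7.05 [ 1.12268134  0.7710174  -0.17119398]
from [0.4194 0.173  0.169 ] yaw 8.2 w 0.0544
[[-0.3, 0.69, 0.09, -0.8, 0.4], [-0.3, 0.69, 0.09, -0.8, 0.4], [-0.3, 0.69, 0.09, -0.8, 0.4], [-0.3, 0.69, 0.09, -0.8, 0.4], [-0.3, 0.69, 0.09, -0.8, 0.4], [-0.3, 0.69, 0.09, -0.8, 0.4], [-0.3, 0.69, 0.09, -0.8, 0.4], [-0.3, 0.69, 0.09, -0.8, 0.4], [-0.3, 0.69, 0.09, -0.8, 0.4], [-0.24, 1.0, 0.15, -0.77, 0.4]]
[[-0.63, 0.37, 0.14, 0.07, 0.4], [-0.63, 0.37, 0.14, 0.07, 0.4], [-0.63, 0.37, 0.14, 0.07, 0.4], [-0.63, 0.37, 0.14, 0.07, 0.4]]
```

carry_out(
  moves=[
    [-0.3, 0.69, 0.09, -0.8, 0.4],
    [-0.3, 0.69, 0.09, -0.8, 0.4],
    [-0.3, 0.69, 0.09, -0.8, 0.4],
    [-0.3, 0.69, 0.09, -0.8, 0.4],
    [-0.3, 0.69, 0.09, -0.8, 0.4],
    [-0.3, 0.69, 0.09, -0.8, 0.4],
    [-0.3, 0.69, 0.09, -0.8, 0.4],
    [-0.3, 0.69, 0.09, -0.8, 0.4],
    [-0.3, 0.69, 0.09, -0.8, 0.4],
    [-0.24, 1.0, 0.15, -0.77, 0.4],
  ],
)

```text
clock: 8.05
eef_pos: [0.4061, 0.0707, 0.1484]
tool_rot: [0.778, 0.628, 0.001, -0.0]
ft_force: [1.0, -1.2, 1.0]
grip_width: 0.06
```

carry_out(
  moves=[
    [-0.63, 0.37, 0.14, 0.07, 0.4],
    [-0.63, 0.37, 0.14, 0.07, 0.4],
    [-0.63, 0.37, 0.14, 0.07, 0.4],
    [-0.63, 0.37, 0.14, 0.07, 0.4],
  ],
)

```text
clock: 8.45
eef_pos: [0.4282, -0.0007, 0.1338]
tool_rot: [0.814, 0.581, -0.0, -0.001]
ft_force: [0.8, 0.7, -0.6]
grip_width: 0.0597
```

Run:
```python
from h import *
im=shot('top','top2'); 
for c,r in mounts(im): print(c.round(),np.round(r[0],1),np.round(r[1],1),round(r[2],1))
crop(im,120,170,290,320,4.6,'scan2')
```

```text
[395. 297.] [ 427.5 -206.4] [59.9 39.3] 18.8
[348. 293.] [ 438.2 -102.8] [60.  38.9] 19.2
[345. 239.] [559.4 -98.4] [38.2 56.4] 88.5
[386. 237.] [ 561.  -190.5] [38.3 59. ] 88.1
```

View pics/scan2.png

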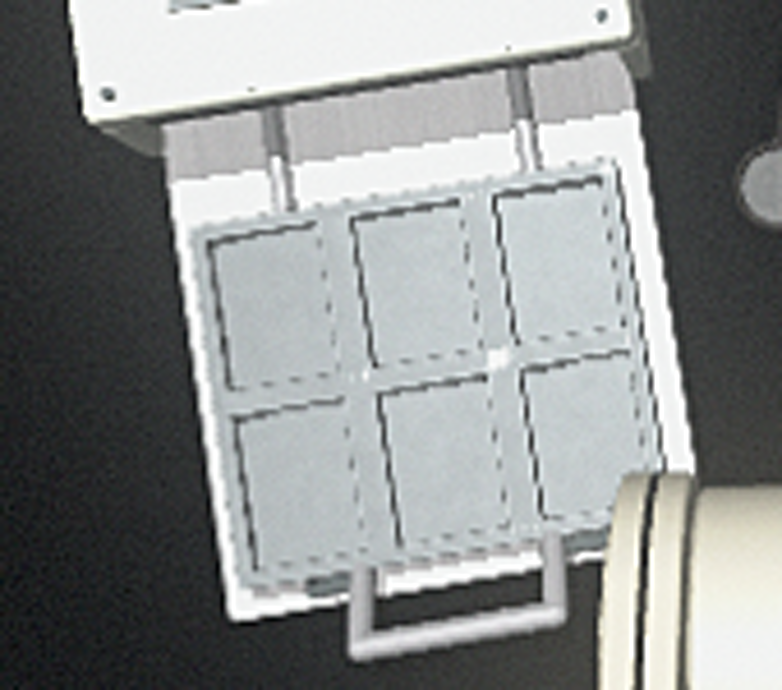

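View pics/top2.png

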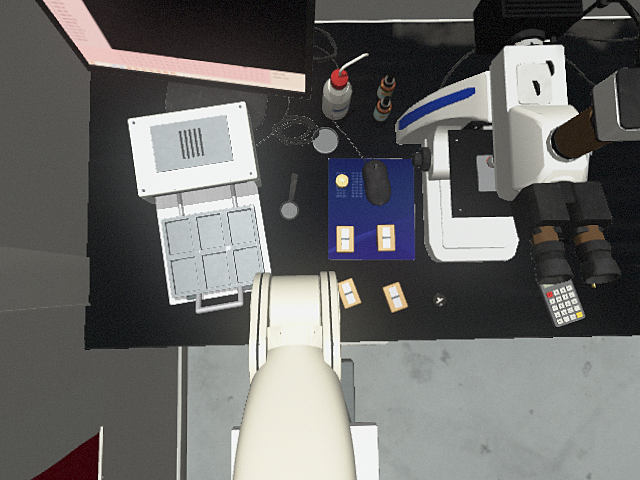

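```bash
cat > fit2.py <<'E'
from h import *
from fit import T
from scipy.optimize import least_squares
cr={4:[(207,242),(325,222),(230,390),(342,375)],5:[(350,217),(463,198),(373,368),(482,353)],6:[(493,195),(606,177),(515,345),(628,328)],
1:[(233,418),(345,398),(255,570),(366,552)],2:[(378,393),(490,375),(400,546),(507,528)],3:[(520,370),(633,350),(545,520)]}
px=[];L=[]
for w,c in cr.items():
    cx=-.122 if w<4 else -.038; cy=[.068,0,-.068][(w-1)%3]
    for (u,v),(sx,sy) in zip(c,[(1,1),(1,-1),(-1,1),(-1,-1)]):
        px.append(((u-2)/4.6+120,(v-2)/4.6+170)); L.append((cx+sx*.036,cy+sy*.026,.035))
px=np.array(px);L=np.array(L)
r=least_squares(lambda p:(proj('top',T(p,L))-px).ravel(),[.6,.2,.14],loss='soft_l1')
p=r.x
W=T(p,np.array([(-.122 if w<4 else -.038,[.068,0,-.068][(w-1)%3],.027) for w in range(1,7)]))
H=lambda q:T(p,np.array([(-.202+q,0,.055)]))[0]
if __name__=='__main__':
    print(p,np.degrees(p[2]));print((proj('top',T(p,L))-px).round(1).tolist())
    print(W.round(4));print(H(0),H(.18))
E
python3 fit2.py
```

```text
[0.61677666 0.20121453 0.1434944 ] 8.221623407898274
[[0.5, -0.0], [-1.3, 0.5], [-0.0, 0.3], [-0.3, -0.3], [0.6, 0.5], [-0.3, 0.8], [0.3, 0.0], [0.5, -0.6], [0.5, 0.3], [-0.6, 0.5], [0.6, -0.1], [-0.3, -0.2], [0.1, -0.3], [-0.2, 0.1], [-0.1, -0.3], [-0.0, -0.5], [0.0, 0.0], [-0.5, 0.0], [-0.0, -0.4], [0.7, -0.5], [0.3, -0.1], [-0.6, 0.4], [-0.2, -0.0]]
[[0.4863 0.2511 0.027 ]
 [0.496  0.1838 0.027 ]
 [0.5058 0.1165 0.027 ]
 [0.5694 0.2631 0.027 ]
 [0.5792 0.1958 0.027 ]
 [0.5889 0.1285 0.027 ]]
[0.41685275 0.17232803 0.055     ] [0.59500277 0.19806848 0.055     ]
```

Run:
```python
from plan import *
plan([(.4327,.001,.075,71.6,.4,1,30),(.4327,.001,.035,71.6,.4,2,20),(.4327,.001,.035,71.6,-1,5),(.4327,.001,.115,71.6,-1,1,30)])
```

```text
from [ 4.283e-01 -2.000e-04  1.340e-01] yaw 71.2 w 0.06
[[0.01, 0.02, 0.3, -0.0, 0.4], [0.03, 0.04, 0.59, -0.0, 0.4], [0.03, 0.04, 0.59, -0.0, 0.4], [0.03, 0.04, 0.72, -0.0, 0.4], [0.03, 0.04, 0.86, -0.0, 0.4], [0.03, 0.04, 0.99, -0.0, 0.4], [0.03, 0.04, 0.99, -0.0, 0.4], [0.03, 0.04, 0.99, -0.0, 0.4], [0.03, 0.04, 0.99, -0.0, -1], [0.03, 0.04, 0.99, -0.0, -1], [0.03, 0.04, 0.99, -0.0, -1], [0.03, 0.04, 0.99, -0.0, -1], [0.03, 0.04, 0.99, -0.0, -1], [0.03, 0.04, 0.72, -0.0, -1], [0.03, 0.04, 0.46, -0.0, -1], [0.03, 0.04, 0.19, -0.0, -1], [0.03, 0.04, 0.19, -0.0, -1]]
```

carry_out(
  moves=[
    [0.01, 0.02, 0.3, 0, 0.4],
    [0.03, 0.04, 0.59, 0, 0.4],
    [0.03, 0.04, 0.59, 0, 0.4],
    [0.03, 0.04, 0.72, 0, 0.4],
    [0.03, 0.04, 0.86, 0, 0.4],
    [0.03, 0.04, 0.99, 0, 0.4],
    [0.03, 0.04, 0.99, 0, 0.4],
    [0.03, 0.04, 0.99, 0, 0.4],
    [0.03, 0.04, 0.99, 0, -1],
    [0.03, 0.04, 0.99, 0, -1],
    [0.03, 0.04, 0.99, 0, -1],
    [0.03, 0.04, 0.99, 0, -1],
    [0.03, 0.04, 0.99, 0, -1],
    [0.03, 0.04, 0.72, 0, -1],
    [0.03, 0.04, 0.46, 0, -1],
    [0.03, 0.04, 0.19, 0, -1],
    [0.03, 0.04, 0.19, 0, -1],
    [0.03, 0.04, 0.19, 0, -1],
  ],
)

```text
clock: 10.3
eef_pos: [0.4342, 0.0009, 0.1161]
tool_rot: [0.813, 0.582, 0.001, 0.001]
ft_force: [-0.2, -0.1, -2.0]
grip_width: 0.0377
```

Run:
```python
from plan import *
im=shot('side'); crop(im,200,150,360,290,4,'s4')
plan([(.5,.06,.115,90,-1,0),(.5889,.1285,.115,98.2,-1,3)])
```

```text
from [0.4333 0.0009 0.1151] yaw 71.1 w 0.0381
[[0.78, 0.44, 0.0, -0.21, -1], [0.78, 0.44, 0.0, -0.21, -1], [0.78, 0.44, 0.0, -0.21, -1], [1.0, 0.59, 0.0, -0.23, -1]]
[[0.5, 0.69, 0.0, -0.07, -1], [0.5, 0.69, 0.0, -0.07, -1], [0.5, 0.69, 0.0, -0.07, -1], [0.5, 0.69, 0.0, -0.07, -1], [0.5, 0.69, 0.0, -0.07, -1]]
```

View pics/s4.png

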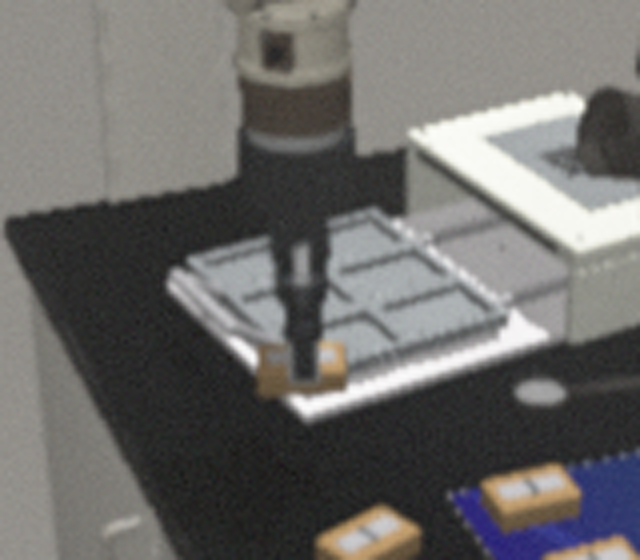

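carry_out(
  moves=[
    [0.78, 0.44, 0.0, -0.21, -1],
    [0.78, 0.44, 0.0, -0.21, -1],
    [0.78, 0.44, 0.0, -0.21, -1],
    [1.0, 0.59, 0.0, -0.23, -1],
  ],
)

```text
clock: 10.75
eef_pos: [0.5186, 0.0757, 0.1129]
tool_rot: [0.695, 0.719, -0.003, -0.002]
ft_force: [0.9, -0.6, -1.0]
grip_width: 0.0382
```

carry_out(
  moves=[
    [0.5, 0.69, 0.0, -0.07, -1],
    [0.5, 0.69, 0.0, -0.07, -1],
    [0.5, 0.69, 0.0, -0.07, -1],
    [0.5, 0.69, 0.0, -0.07, -1],
    [0.5, 0.69, 0.0, -0.07, -1],
  ],
)

```text
clock: 11.25
eef_pos: [0.5872, 0.1277, 0.1139]
tool_rot: [0.655, 0.755, -0.002, -0.001]
ft_force: [0.2, -0.2, -1.6]
grip_width: 0.0379
```

Run:
```python
from plan import *
im=shot('side'); crop(im,220,130,340,250,5,'s5')
plan([(.5889,.1285,.075,98.2,-1,0,20),(.5889,.1285,.064,98.2,-1,2,6),(.5889,.1285,.064,98.2,.2,4),(.5889,.1285,.13,98.2,.2,2,30)])
```

```text
from [0.5875 0.1276 0.1144] yaw 98.1 w 0.0379
[[0.0, 0.01, 0.2, -0.0, -1], [0.01, 0.02, 0.39, -0.0, -1], [0.01, 0.02, 0.45, -0.0, -1], [0.01, 0.02, 0.5, -0.0, -1], [0.01, 0.02, 0.5, -0.0, -1], [0.01, 0.02, 0.5, -0.0, -1], [0.01, 0.02, 0.5, -0.0, 0.2], [0.01, 0.02, 0.5, -0.0, 0.2], [0.01, 0.02, 0.5, -0.0, 0.2], [0.01, 0.02, 0.5, -0.0, 0.2], [0.01, 0.02, 0.28, -0.0, 0.2], [0.01, 0.02, 0.06, -0.0, 0.2], [0.01, 0.02, -0.16, -0.0, 0.2], [0.01, 0.02, -0.16, -0.0, 0.2], [0.01, 0.02, -0.16, -0.0, 0.2]]
```

View pics/s5.png

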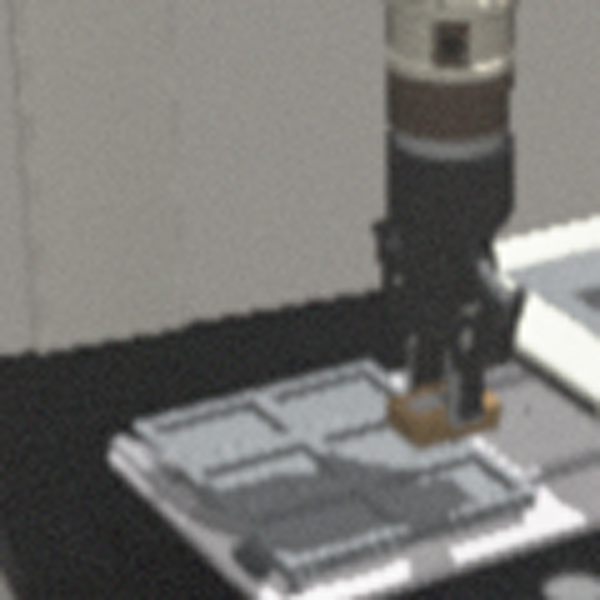

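carry_out(
  moves=[
    [0.0, 0.01, 0.2, 0, -1],
    [0.01, 0.02, 0.39, 0, -1],
    [0.01, 0.02, 0.45, 0, -1],
    [0.01, 0.02, 0.5, 0, -1],
    [0.01, 0.02, 0.5, 0, -1],
    [0.01, 0.02, 0.5, 0, -1],
    [0.01, 0.02, 0.5, 0, 0.2],
    [0.01, 0.02, 0.5, 0, 0.2],
    [0.01, 0.02, 0.5, 0, 0.2],
    [0.01, 0.02, 0.5, 0, 0.2],
    [0.01, 0.02, 0.28, 0, 0.2],
    [0.01, 0.02, 0.06, 0, 0.2],
    [0.01, 0.02, -0.16, 0, 0.2],
    [0.01, 0.02, -0.16, 0, 0.2],
    [0.01, 0.02, -0.16, 0, 0.2],
  ],
)

```text
clock: 12.8
eef_pos: [0.5913, 0.13, 0.1317]
tool_rot: [0.655, 0.756, 0.001, 0.0]
ft_force: [-0.1, 0.6, -0.7]
grip_width: 0.0512
```

Run:
```python
from plan import *
im=shot('top','t3'); 
for c,r in mounts(im): print(c.round(),np.round(r[0],1),np.round(r[1],1),round(r[2],1))
plan([(.48,.0,.13,98.2,.4,0),(.4383,-.1028,.12,109.3,.4,4)])
```

```text
[395. 297.] [ 427.5 -206.4] [59.9 39.3] 18.8
[348. 293.] [ 438.3 -102.8] [60.  38.8] 19.5
[345. 239.] [559.4 -98.4] [38.2 56.4] 88.5
[386. 238.] [ 559.8 -190.7] [38.6 56.3] 88.8
from [0.5906 0.1298 0.1307] yaw 98.1 w 0.0512
[[-0.88, -1.0, 0.01, -0.0, 0.4], [-0.88, -1.0, 0.01, -0.0, 0.4], [-0.88, -1.0, 0.01, -0.0, 0.4]]
[[-0.25, -0.28, -0.0, -0.0, 0.4], [-1.0, -0.71, 0.08, -0.1, 0.4], [-1.0, -0.71, 0.08, -0.1, 0.4]]
[[-0.18, -0.16, 0.02, -0.02, 0.4], [-0.18, -0.16, 0.02, -0.02, 0.4], [-0.18, -0.16, 0.02, -0.02, 0.4], [-0.18, -0.16, 0.02, -0.02, 0.4], [-0.18, -0.16, 0.02, -0.02, 0.4]]
```

View pics/t3.png

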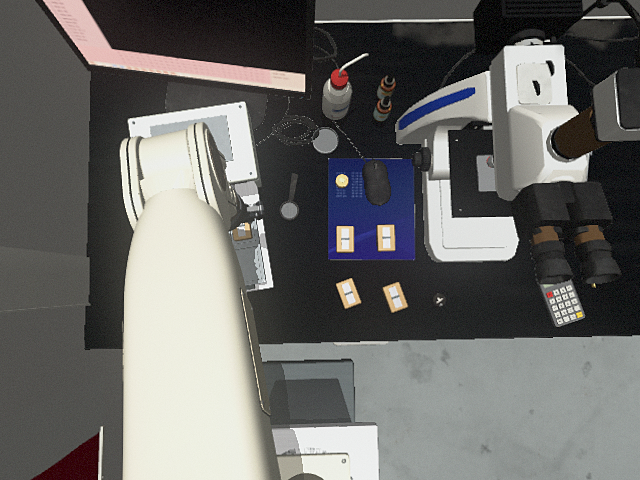

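```bash
cat >> plan.py <<'E'
def pick(x,y,yaw,zb=0.,via=None,zt=.115):
    w=[]
    if via: w.append(via)
    w+=[(x,y,.11,yaw,.4,2),(x,y,zb+.075,yaw,.4,0,30),(x,y,zb+.035,yaw,.4,2,20),(x,y,zb+.035,yaw,-1,5),(x,y,zt+zb,yaw,-1,3,30)]
    plan(w)
def place(x,y,yaw=98.2,dz=0,up=.13):
    plan([(x,y,.075+dz,yaw,-1,0,20),(x,y,.064+dz,yaw,-1,2,6),(x,y,.064+dz,yaw,.2,4),(x,y,up,yaw,.2,3,30)])
E
python3 - <<'E'
from plan import *
pick(.4383,-.1028,109.3,via=(.48,.0,.13,98.2,.4,0))
E
```

```text
from [0.5906 0.1298 0.1307] yaw 98.1 w 0.0512
[[-0.88, -1.0, 0.01, -0.0, 0.4], [-0.88, -1.0, 0.01, -0.0, 0.4], [-0.88, -1.0, 0.01, -0.0, 0.4]]
[[-0.25, -0.28, -0.0, -0.0, 0.4], [-1.0, -0.71, 0.15, -0.1, 0.4], [-1.0, -0.71, 0.15, -0.1, 0.4]]
[[-0.18, -0.16, 0.05, -0.02, 0.4], [-0.18, -0.16, 0.05, -0.02, 0.4], [-0.18, -0.16, 0.05, -0.02, 0.4], [-0.18, -0.16, 0.22, -0.02, 0.4], [-0.18, -0.16, 0.4, -0.02, 0.4], [-0.18, -0.16, 0.6, -0.02, 0.4], [-0.18, -0.16, 0.8, -0.02, 0.4], [-0.18, -0.16, 0.8, -0.02, 0.4], [-0.18, -0.16, 0.8, -0.02, 0.4], [-0.18, -0.16, 0.8, -0.02, -1], [-0.18, -0.16, 0.8, -0.02, -1], [-0.18, -0.16, 0.8, -0.02, -1], [-0.18, -0.16, 0.8, -0.02, -1], [-0.18, -0.16, 0.8, -0.02, -1], [-0.18, -0.16, 0.53, -0.02, -1], [-0.18, -0.16, 0.26, -0.02, -1], [-0.18, -0.16, -0.0, -0.02, -1], [-0.18, -0.16, 0.0, -0.02, -1], [-0.18, -0.16, 0.0, -0.02, -1], [-0.18, -0.16, 0.0, -0.02, -1]]
```

carry_out(
  moves=[
    [-0.88, -1.0, 0.01, 0, 0.4],
    [-0.88, -1.0, 0.01, 0, 0.4],
    [-0.88, -1.0, 0.01, 0, 0.4],
  ],
)

```text
clock: 13.15
eef_pos: [0.5008, 0.027, 0.1282]
tool_rot: [0.655, 0.755, -0.002, -0.002]
ft_force: [0.3, 0.2, 0.0]
grip_width: 0.0597
```

carry_out(
  moves=[
    [-0.25, -0.28, 0, 0, 0.4],
    [-1.0, -0.71, 0.15, -0.1, 0.4],
    [-1.0, -0.71, 0.15, -0.1, 0.4],
  ],
)

```text
clock: 13.45
eef_pos: [0.4466, -0.0813, 0.1142]
tool_rot: [0.592, 0.806, -0.0, -0.001]
ft_force: [0.2, -1.2, 0.1]
grip_width: 0.0597
```

carry_out(
  moves=[
    [-0.18, -0.16, 0.05, -0.02, 0.4],
    [-0.18, -0.16, 0.05, -0.02, 0.4],
    [-0.18, -0.16, 0.05, -0.02, 0.4],
    [-0.18, -0.16, 0.22, -0.02, 0.4],
    [-0.18, -0.16, 0.4, -0.02, 0.4],
    [-0.18, -0.16, 0.6, -0.02, 0.4],
    [-0.18, -0.16, 0.8, -0.02, 0.4],
    [-0.18, -0.16, 0.8, -0.02, 0.4],
    [-0.18, -0.16, 0.8, -0.02, 0.4],
    [-0.18, -0.16, 0.8, -0.02, -1],
    [-0.18, -0.16, 0.8, -0.02, -1],
    [-0.18, -0.16, 0.8, -0.02, -1],
    [-0.18, -0.16, 0.8, -0.02, -1],
    [-0.18, -0.16, 0.8, -0.02, -1],
    [-0.18, -0.16, 0.53, -0.02, -1],
    [-0.18, -0.16, 0.26, -0.02, -1],
    [-0.18, -0.16, 0.0, -0.02, -1],
    [-0.18, -0.16, 0.0, -0.02, -1],
    [-0.18, -0.16, 0.0, -0.02, -1],
    [-0.18, -0.16, 0.0, -0.02, -1],
  ],
)

```text
clock: 15.45
eef_pos: [0.4375, -0.1022, 0.1144]
tool_rot: [0.581, 0.814, -0.0, -0.001]
ft_force: [0.1, -0.6, -0.9]
grip_width: 0.038
```

Run:
```python
from plan import *
im=shot('side'); crop(im,240,150,360,290,4,'s6')
plan([(.5,.06,.115,100,-1,0),(.5792,.1958,.115,98.2,-1,4)])
```

```text
from [ 0.4373 -0.1021  0.1142] yaw 108.9 w 0.0375
[[1.0, 0.84, -0.01, 0.07, -1], [1.0, 0.84, -0.01, 0.07, -1], [1.0, 0.84, -0.01, 0.07, -1]]
[[0.36, 0.24, 0.0, 0.03, -1], [1.0, 0.83, 0.0, 0.04, -1], [1.0, 0.83, 0.0, 0.04, -1]]
[[0.54, 0.45, 0.0, 0.01, -1], [0.54, 0.45, 0.0, 0.01, -1], [0.54, 0.45, 0.0, 0.01, -1], [0.54, 0.45, 0.0, 0.01, -1], [0.54, 0.45, 0.0, 0.01, -1], [0.54, 0.45, 0.0, 0.01, -1]]
```

View pics/s6.png

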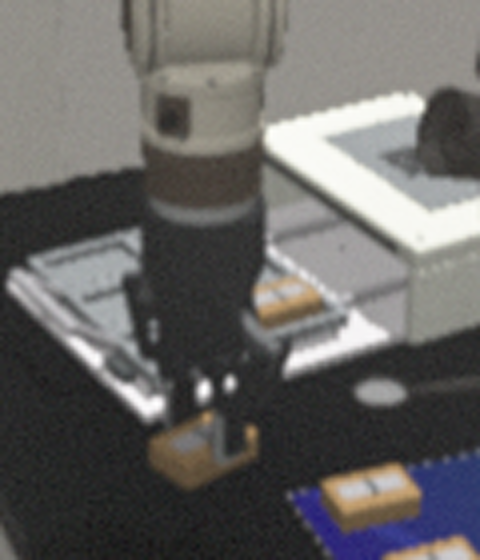

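carry_out(
  moves=[
    [1.0, 0.84, -0.01, 0.07, -1],
    [1.0, 0.84, -0.01, 0.07, -1],
    [1.0, 0.84, -0.01, 0.07, -1],
  ],
)

```text
clock: 15.8
eef_pos: [0.4856, 0.0217, 0.1152]
tool_rot: [0.625, 0.781, -0.0, -0.001]
ft_force: [0.0, -0.6, -1.7]
grip_width: 0.0382
```

carry_out(
  moves=[
    [0.36, 0.24, 0.0, 0.03, -1],
    [1.0, 0.83, 0.0, 0.04, -1],
    [1.0, 0.83, 0.0, 0.04, -1],
  ],
)

```text
clock: 16.1
eef_pos: [0.5447, 0.1377, 0.1148]
tool_rot: [0.649, 0.761, -0.001, -0.001]
ft_force: [0.2, -0.5, -0.7]
grip_width: 0.038
```

carry_out(
  moves=[
    [0.54, 0.45, 0.0, 0.01, -1],
    [0.54, 0.45, 0.0, 0.01, -1],
    [0.54, 0.45, 0.0, 0.01, -1],
    [0.54, 0.45, 0.0, 0.01, -1],
    [0.54, 0.45, 0.0, 0.01, -1],
    [0.54, 0.45, 0.0, 0.01, -1],
  ],
)

```text
clock: 16.7
eef_pos: [0.5797, 0.1944, 0.116]
tool_rot: [0.656, 0.755, -0.001, -0.0]
ft_force: [-1.2, -0.3, -0.3]
grip_width: 0.0378
```

Run:
```python
from plan import *
im=shot('side'); crop(im,220,130,340,250,5,'s7')
place(.5792,.1958)
```

```text
from [0.58   0.1944 0.1163] yaw 98.1 w 0.0381
[[0.0, -0.0, 0.14, -0.0, -1], [0.01, -0.0, 0.28, -0.0, -1], [0.01, -0.01, 0.41, -0.0, -1], [0.01, -0.01, 0.47, -0.0, -1], [0.01, -0.01, 0.52, -0.0, -1], [0.01, -0.01, 0.52, -0.0, -1], [0.01, -0.01, 0.52, -0.0, -1], [0.01, -0.01, 0.52, -0.0, 0.2], [0.01, -0.01, 0.52, -0.0, 0.2], [0.01, -0.01, 0.52, -0.0, 0.2], [0.01, -0.01, 0.52, -0.0, 0.2], [0.01, -0.01, 0.3, -0.0, 0.2], [0.01, -0.01, 0.08, -0.0, 0.2], [0.01, -0.01, -0.14, -0.0, 0.2], [0.01, -0.01, -0.14, -0.0, 0.2], [0.01, -0.01, -0.14, -0.0, 0.2], [0.01, -0.01, -0.14, -0.0, 0.2]]
```

View pics/s7.png

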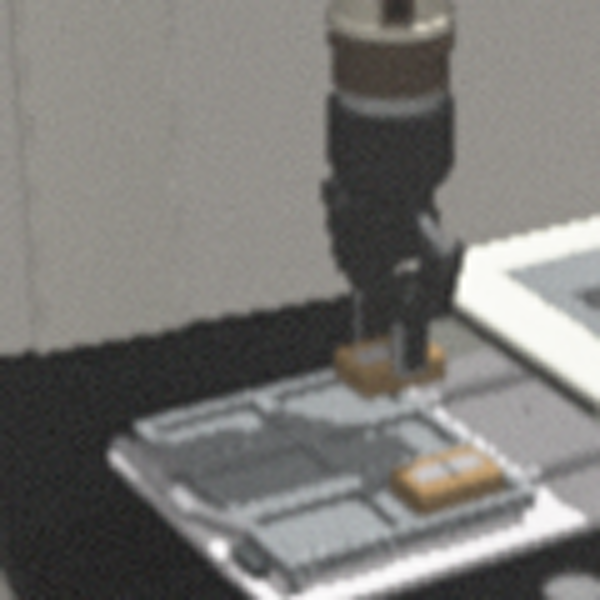

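carry_out(
  moves=[
    [0.0, 0, 0.14, 0, -1],
    [0.0, 0, 0.28, 0, -1],
    [0.01, -0.01, 0.41, 0, -1],
    [0.01, -0.01, 0.47, 0, -1],
    [0.01, -0.01, 0.52, 0, -1],
    [0.01, -0.01, 0.52, 0, -1],
    [0.01, -0.01, 0.52, 0, -1],
    [0.01, -0.01, 0.52, 0, 0.2],
    [0.01, -0.01, 0.52, 0, 0.2],
    [0.01, -0.01, 0.52, 0, 0.2],
    [0.01, -0.01, 0.52, 0, 0.2],
    [0.01, -0.01, 0.3, 0, 0.2],
    [0.01, -0.01, 0.08, 0, 0.2],
    [0.01, -0.01, -0.14, 0, 0.2],
    [0.01, -0.01, -0.14, 0, 0.2],
    [0.01, -0.01, -0.14, 0, 0.2],
  ],
)

```text
clock: 18.35
eef_pos: [0.5796, 0.1966, 0.1307]
tool_rot: [0.655, 0.756, 0.001, 0.0]
ft_force: [-0.7, 0.5, -0.5]
grip_width: 0.0514
```

Run:
```python
from plan import *
plan([(.45,-.03,.13,109,.4,0),(.4275,-.12,.11,109,.4,4)])
```

```text
from [0.5796 0.1966 0.1307] yaw 98.1 w 0.0514
[[-1.0, -0.78, 0.0, -0.06, 0.4], [-1.0, -0.78, 0.0, -0.06, 0.4], [-1.0, -0.78, 0.0, -0.06, 0.4]]
[[-0.98, -0.92, 0.01, -0.06, 0.4], [-0.98, -0.92, 0.01, -0.06, 0.4], [-0.98, -0.92, 0.01, -0.06, 0.4]]
[[-0.78, -0.5, 0.2, -0.0, 0.4], [-0.78, -0.5, 0.2, -0.0, 0.4], [-0.78, -0.5, 0.2, -0.0, 0.4], [-0.78, -0.5, 0.2, -0.0, 0.4], [-0.78, -0.5, 0.2, -0.0, 0.4], [-0.78, -0.5, 0.2, -0.0, 0.4], [-0.78, -0.5, 0.2, -0.0, 0.4]]
```

carry_out(
  moves=[
    [-1.0, -0.78, 0.0, -0.06, 0.4],
    [-1.0, -0.78, 0.0, -0.06, 0.4],
    [-1.0, -0.78, 0.0, -0.06, 0.4],
  ],
)

```text
clock: 18.65
eef_pos: [0.5126, 0.0839, 0.1282]
tool_rot: [0.619, 0.785, -0.002, -0.002]
ft_force: [0.3, 0.2, -0.3]
grip_width: 0.0599
```

carry_out(
  moves=[
    [-0.98, -0.92, 0.01, -0.06, 0.4],
    [-0.98, -0.92, 0.01, -0.06, 0.4],
    [-0.98, -0.92, 0.01, -0.06, 0.4],
  ],
)

```text
clock: 18.95
eef_pos: [0.4465, -0.0322, 0.1278]
tool_rot: [0.582, 0.814, -0.001, -0.002]
ft_force: [1.0, 0.2, 0.2]
grip_width: 0.0596
```

carry_out(
  moves=[
    [-0.78, -0.5, 0.2, 0, 0.4],
    [-0.78, -0.5, 0.2, 0, 0.4],
    [-0.78, -0.5, 0.2, 0, 0.4],
    [-0.78, -0.5, 0.2, 0, 0.4],
    [-0.78, -0.5, 0.2, 0, 0.4],
  ],
)

```text
clock: 19.45
eef_pos: [0.4276, -0.1196, 0.1088]
tool_rot: [0.581, 0.814, 0.0, -0.001]
ft_force: [-0.3, 0.5, -0.7]
grip_width: 0.06
```

Run:
```python
from plan import *
im=shot('top','t4')
for c,r in mounts(im): print(c.round(),np.round(r[0],1),np.round(r[1],1),round(r[2],1))
for c,r in mounts(im,.047): print(c.round(),np.round(r[0],1))
crop(im,120,170,290,320,4.6,'scan4')
pick(.4275,-.2064,108.8)
```

```text
[345. 239.] [559.4 -98.4] [38.2 56.4] 88.5
[386. 237.] [ 561.  -190.5] [38.3 59. ] 88.1
[209. 231.] [581.2 201.7] [60.7 39.7] 8.7
[240. 225.] [593.6 133.3] [60.7 39.7] 8.3
[345. 239.] [556.7 -96.1]
[386. 237.] [ 558.3 -185.7]
[209. 231.] [578.  195.8]
[240. 225.] [590.  129.3]
from [ 0.4279 -0.1193  0.109 ] yaw 109.0 w 0.0602
[[-0.82, -0.29, -0.01, 0.0, 0.4], [-0.82, -0.29, -0.01, 0.0, 0.4], [-0.82, -0.29, -0.01, -0.0, 0.4], [-0.82, -0.29, -0.01, -0.0, 0.4], [-0.82, -0.29, 0.17, 0.0, 0.4], [-0.82, -0.29, 0.34, 0.0, 0.4], [-0.82, -0.29, 0.47, 0.0, 0.4], [-0.82, -0.29, 0.61, 0.0, 0.4], [-0.82, -0.29, 0.74, 0.0, 0.4], [-0.82, -0.29, 0.74, -0.0, 0.4], [-0.82, -0.29, 0.74, -0.0, 0.4], [-0.82, -0.29, 0.74, -0.0, -1], [-0.82, -0.29, 0.74, -0.0, -1], [-0.82, -0.29, 0.74, -0.0, -1], [-0.82, -0.29, 0.74, -0.0, -1], [-0.82, -0.29, 0.74, -0.0, -1], [-0.82, -0.29, 0.47, 0.0, -1], [-0.82, -0.29, 0.21, 0.0, -1], [-0.82, -0.29, -0.06, 0.0, -1], [-0.82, -0.29, -0.06, -0.0, -1]]
[[0.0, 0.0, 0.0, -0.0, -1], [0.0, 0.0, 0.0, -0.0, -1]]
```

View pics/t4.png

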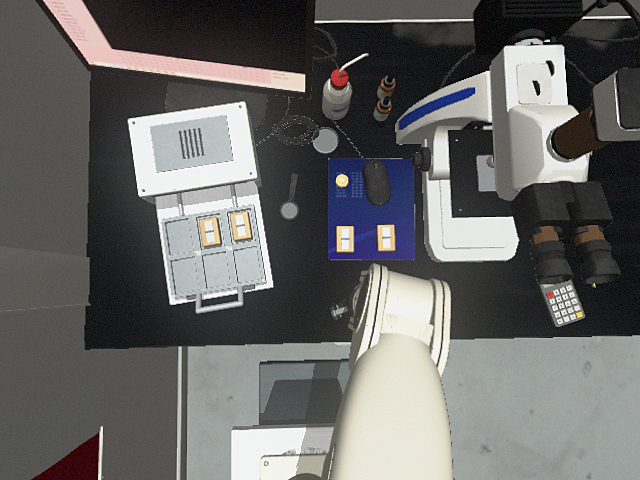

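View pics/scan4.png

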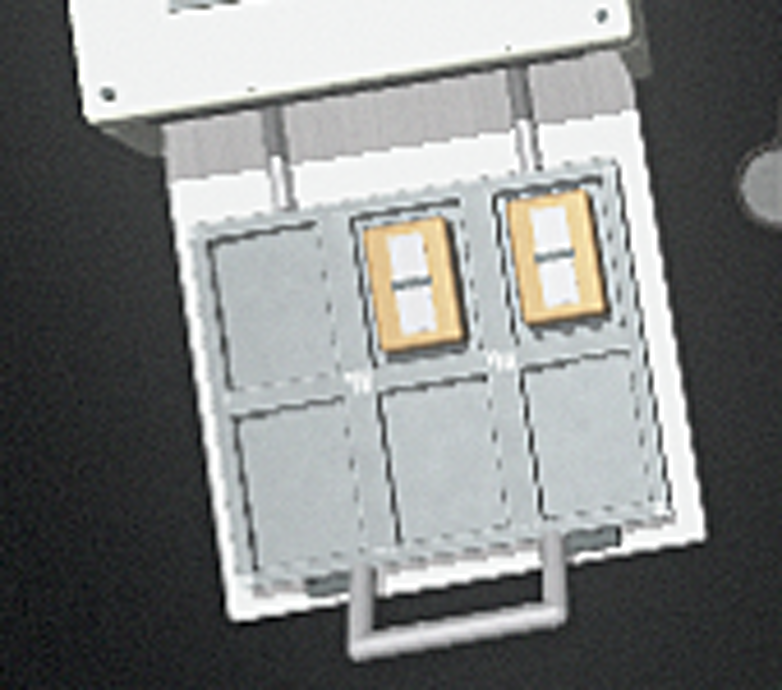

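carry_out(
  moves=[
    [-0.82, -0.29, -0.01, 0, 0.4],
    [-0.82, -0.29, -0.01, 0, 0.4],
    [-0.82, -0.29, -0.01, 0, 0.4],
    [-0.82, -0.29, -0.01, 0, 0.4],
  ],
)

```text
clock: 19.9
eef_pos: [0.4274, -0.2066, 0.1102]
tool_rot: [0.581, 0.814, 0.0, -0.0]
ft_force: [-0.9, 1.0, -0.7]
grip_width: 0.0599
```

Run:
```python
from plan import *
im=shot('side'); crop(im,220,230,380,350,4,'s8')
pick(.4275,-.2064,108.8)
```

```text
from [ 0.4271 -0.206   0.1101] yaw 109.0 w 0.06
[[0.0, 0.0, 0.0, -0.0, 0.4], [0.0, 0.0, 0.0, -0.0, 0.4], [-0.0, 0.0, 0.18, 0.0, 0.4], [-0.01, 0.0, 0.35, 0.0, 0.4], [-0.01, 0.0, 0.48, 0.0, 0.4], [-0.01, 0.0, 0.62, 0.0, 0.4], [-0.01, 0.0, 0.75, 0.0, 0.4], [-0.01, 0.0, 0.75, -0.0, 0.4], [-0.01, 0.0, 0.75, -0.0, 0.4], [-0.01, 0.0, 0.75, -0.0, -1], [-0.01, 0.0, 0.75, -0.0, -1], [-0.01, 0.0, 0.75, -0.0, -1], [-0.01, 0.0, 0.75, -0.0, -1], [-0.01, 0.0, 0.75, -0.0, -1], [-0.01, 0.0, 0.48, 0.0, -1], [-0.01, 0.0, 0.22, 0.0, -1], [-0.01, 0.0, -0.05, 0.0, -1], [-0.01, 0.0, -0.05, -0.0, -1], [-0.01, 0.0, -0.05, -0.0, -1], [-0.01, 0.0, -0.05, -0.0, -1]]
```

View pics/s8.png

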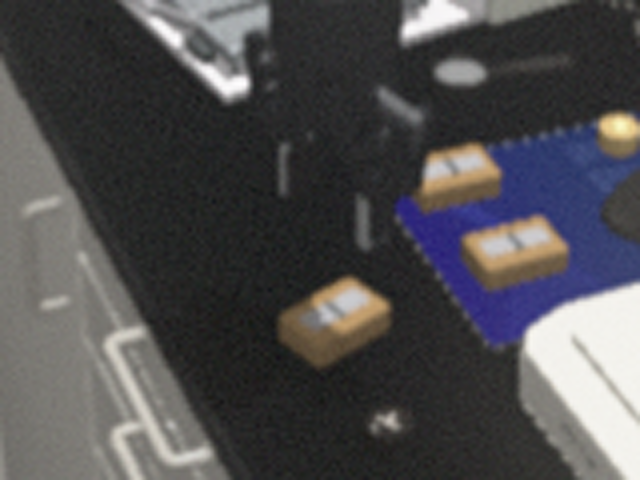

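Mount C is still in its place below the open jaws (crop 335,320), so I'm picking it.

carry_out(
  moves=[
    [0.0, 0.0, 0.18, 0, 0.4],
    [-0.01, 0.0, 0.35, 0, 0.4],
    [-0.01, 0.0, 0.48, 0, 0.4],
    [-0.01, 0.0, 0.62, 0, 0.4],
    [-0.01, 0.0, 0.75, 0, 0.4],
    [-0.01, 0.0, 0.75, 0, 0.4],
    [-0.01, 0.0, 0.75, 0, 0.4],
    [-0.01, 0.0, 0.75, 0, -1],
    [-0.01, 0.0, 0.75, 0, -1],
    [-0.01, 0.0, 0.75, 0, -1],
    [-0.01, 0.0, 0.75, 0, -1],
    [-0.01, 0.0, 0.75, 0, -1],
    [-0.01, 0.0, 0.48, 0, -1],
    [-0.01, 0.0, 0.22, 0, -1],
    [-0.01, 0.0, -0.05, 0, -1],
    [-0.01, 0.0, -0.05, 0, -1],
    [-0.01, 0.0, -0.05, 0, -1],
    [-0.01, 0.0, -0.05, 0, -1],
  ],
)

```text
clock: 21.75
eef_pos: [0.4265, -0.2079, 0.1143]
tool_rot: [0.581, 0.814, -0.0, -0.001]
ft_force: [-0.5, -0.7, -1.3]
grip_width: 0.0379
```

Run:
```python
from plan import *
plan([(.47,.0,.118,100,-1,0),(.5694,.2631,.118,98.2,-1,4)])
```

```text
from [ 0.4265 -0.2079  0.1143] yaw 108.9 w 0.0379
[[0.99, 0.59, -0.02, 0.05, -1], [0.99, 0.59, -0.02, 0.05, -1], [0.99, 0.59, -0.02, 0.05, -1]]
[[0.87, 0.43, -0.02, 0.05, -1], [0.87, 0.43, -0.02, 0.05, -1], [0.87, 0.43, -0.02, 0.05, -1], [1.0, 0.52, -0.02, 0.05, -1]]
[[0.99, 0.59, 0.0, 0.01, -1], [0.99, 0.59, 0.0, 0.01, -1], [0.99, 0.59, 0.0, 0.01, -1]]
[[1.0, 0.57, 0.0, 0.01, -1], [1.0, 0.57, 0.0, 0.01, -1], [1.0, 0.57, 0.0, 0.01, -1]]
[[0.31, 0.17, 0.0, -0.0, -1], [0.31, 0.17, 0.0, -0.0, -1], [0.31, 0.17, 0.0, -0.0, -1], [0.31, 0.17, 0.0, -0.0, -1], [0.31, 0.17, 0.0, -0.0, -1]]
```

carry_out(
  moves=[
    [0.99, 0.59, -0.02, 0.05, -1],
    [0.99, 0.59, -0.02, 0.05, -1],
    [0.99, 0.59, -0.02, 0.05, -1],
  ],
)

```text
clock: 22.05
eef_pos: [0.4501, -0.0921, 0.1158]
tool_rot: [0.611, 0.791, -0.0, -0.002]
ft_force: [0.5, -0.7, -1.5]
grip_width: 0.0381
```

carry_out(
  moves=[
    [0.87, 0.43, -0.02, 0.05, -1],
    [0.87, 0.43, -0.02, 0.05, -1],
    [0.87, 0.43, -0.02, 0.05, -1],
    [1.0, 0.52, -0.02, 0.05, -1],
  ],
)

```text
clock: 22.45
eef_pos: [0.4748, 0.0149, 0.1177]
tool_rot: [0.643, 0.766, -0.002, -0.001]
ft_force: [-0.4, -0.2, -0.7]
grip_width: 0.0378
```

carry_out(
  moves=[
    [0.99, 0.59, 0.0, 0.01, -1],
    [0.99, 0.59, 0.0, 0.01, -1],
    [0.99, 0.59, 0.0, 0.01, -1],
  ],
)

```text
clock: 22.75
eef_pos: [0.5184, 0.1252, 0.1181]
tool_rot: [0.648, 0.762, 0.0, -0.0]
ft_force: [0.1, -0.4, -1.0]
grip_width: 0.0381
```

carry_out(
  moves=[
    [1.0, 0.57, 0.0, 0.01, -1],
    [1.0, 0.57, 0.0, 0.01, -1],
    [1.0, 0.57, 0.0, 0.01, -1],
  ],
)

```text
clock: 23.05
eef_pos: [0.5587, 0.2331, 0.1178]
tool_rot: [0.654, 0.757, 0.0, -0.0]
ft_force: [0.4, -0.2, -1.1]
grip_width: 0.0379
```

carry_out(
  moves=[
    [0.31, 0.17, 0.0, 0, -1],
    [0.31, 0.17, 0.0, 0, -1],
    [0.31, 0.17, 0.0, 0, -1],
    [0.31, 0.17, 0.0, 0, -1],
    [0.31, 0.17, 0.0, 0, -1],
  ],
)

```text
clock: 23.55
eef_pos: [0.5699, 0.2613, 0.1189]
tool_rot: [0.656, 0.755, -0.001, -0.0]
ft_force: [-0.7, 0.2, -0.8]
grip_width: 0.0377
```

Run:
```python
from plan import *
im=shot('side'); crop(im,220,120,340,240,5,'s9')
im=shot('top','t5')
for c,r in mounts(im,.022): print(c.round(),np.round(r[0],1),np.round(r[1],1),round(r[2],1))
place(.5694,.2631)
```

```text
[345. 239.] [559.2 -98.2] [38.1 56.3] 88.5
[386. 238.] [ 559.6 -190.3] [38.5 56.2] 88.8
[209. 231.] [581.2 201.3] [60.3 39.7] 8.7
[240. 225.] [593.3 133.1] [60.5 39.5] 8.4
from [0.5702 0.2617 0.1194] yaw 98.1 w 0.038
[[0.0, -0.0, 0.15, -0.0, -1], [0.01, -0.0, 0.3, -0.0, -1], [0.01, -0.01, 0.44, -0.0, -1], [0.01, -0.01, 0.5, -0.0, -1], [0.01, -0.01, 0.55, -0.0, -1], [0.01, -0.01, 0.55, -0.0, -1], [0.01, -0.01, 0.55, -0.0, -1], [0.01, -0.01, 0.55, -0.0, 0.2], [0.01, -0.01, 0.55, -0.0, 0.2], [0.01, -0.01, 0.55, -0.0, 0.2], [0.01, -0.01, 0.55, -0.0, 0.2], [0.01, -0.01, 0.33, -0.0, 0.2], [0.01, -0.01, 0.11, -0.0, 0.2], [0.01, -0.01, -0.11, -0.0, 0.2], [0.01, -0.01, -0.11, -0.0, 0.2], [0.01, -0.01, -0.11, -0.0, 0.2], [0.01, -0.01, -0.11, -0.0, 0.2]]
```

View pics/s9.png

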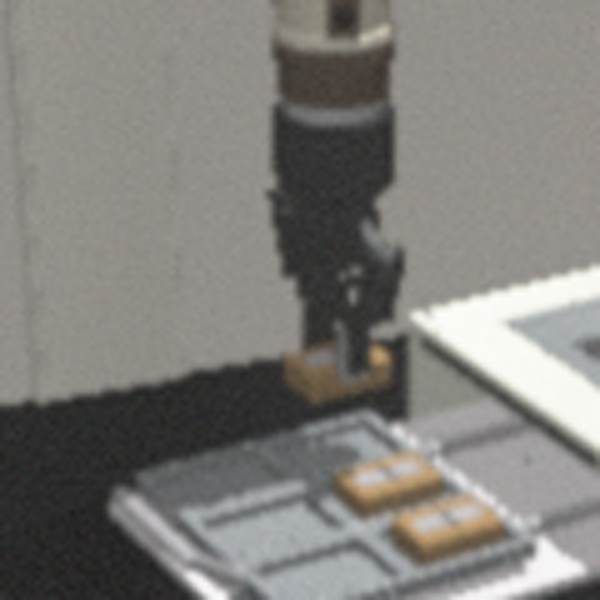

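carry_out(
  moves=[
    [0.0, 0, 0.15, 0, -1],
    [0.01, 0, 0.3, 0, -1],
    [0.01, 0, 0.44, 0, -1],
    [0.01, 0, 0.5, 0, -1],
    [0.01, 0, 0.55, 0, -1],
    [0.01, 0, 0.55, 0, -1],
    [0.01, 0, 0.55, 0, -1],
    [0.01, 0, 0.55, 0, 0.2],
    [0.01, 0, 0.55, 0, 0.2],
    [0.01, 0, 0.55, 0, 0.2],
    [0.01, 0, 0.55, 0, 0.2],
    [0.01, 0, 0.33, 0, 0.2],
    [0.01, 0, 0.11, 0, 0.2],
    [0.01, 0, -0.11, 0, 0.2],
    [0.01, 0, -0.11, 0, 0.2],
    [0.01, 0, -0.11, 0, 0.2],
    [0.01, 0, -0.11, 0, 0.2],
  ],
)

```text
clock: 25.35
eef_pos: [0.5695, 0.2635, 0.1291]
tool_rot: [0.655, 0.756, -0.001, -0.0]
ft_force: [0.0, 0.4, 0.2]
grip_width: 0.0515
```

Run:
```python
from plan import *
pick(.5598,-.0980,88.9,zb=.002,via=(.52,.05,.13,95,.4,0))
```

```text
from [0.5695 0.2635 0.1291] yaw 98.1 w 0.0515
[[-0.99, -0.38, -0.0, 0.02, 0.4], [-0.99, -0.38, -0.0, 0.02, 0.4], [-0.99, -0.38, -0.0, 0.02, 0.4]]
[[-1.0, -0.35, -0.01, 0.01, 0.4], [-1.0, -0.35, -0.01, 0.01, 0.4], [-1.0, -0.35, -0.01, 0.01, 0.4]]
[[-0.07, -0.03, 0.0, 0.0, 0.4], [-1.0, 0.13, 0.12, 0.04, 0.4], [-1.0, 0.13, 0.12, 0.04, 0.4], [-1.0, 0.13, 0.12, 0.04, 0.4]]
[[-0.57, 0.13, 0.08, 0.03, 0.4], [-0.57, 0.13, 0.08, 0.03, 0.4], [-0.57, 0.13, 0.08, 0.03, 0.4], [-0.57, 0.13, 0.08, 0.03, 0.4], [-0.57, 0.13, 0.25, 0.03, 0.4], [-0.57, 0.13, 0.41, 0.03, 0.4], [-0.57, 0.13, 0.54, 0.03, 0.4], [-0.57, 0.13, 0.68, 0.03, 0.4], [-0.57, 0.13, 0.81, 0.03, 0.4], [-0.57, 0.13, 0.81, 0.03, 0.4], [-0.57, 0.13, 0.81, 0.03, 0.4], [-0.57, 0.13, 0.81, 0.03, -1], [-0.57, 0.13, 0.81, 0.03, -1], [-0.57, 0.13, 0.81, 0.03, -1], [-0.57, 0.13, 0.81, 0.03, -1], [-0.57, 0.13, 0.81, 0.03, -1], [-0.57, 0.13, 0.54, 0.03, -1], [-0.57, 0.13, 0.28, 0.03, -1], [-0.57, 0.13, 0.01, 0.03, -1], [-0.57, 0.13, 0.01, 0.03, -1]]
[[0.0, 0.0, 0.0, -0.0, -1], [0.0, 0.0, 0.0, -0.0, -1]]
```

carry_out(
  moves=[
    [-0.99, -0.38, 0, 0.02, 0.4],
    [-0.99, -0.38, 0, 0.02, 0.4],
    [-0.99, -0.38, 0, 0.02, 0.4],
  ],
)

```text
clock: 25.65
eef_pos: [0.5435, 0.1556, 0.1283]
tool_rot: [0.669, 0.744, -0.003, -0.001]
ft_force: [0.1, 0.9, 1.0]
grip_width: 0.0597
```

carry_out(
  moves=[
    [-1.0, -0.35, -0.01, 0.01, 0.4],
    [-1.0, -0.35, -0.01, 0.01, 0.4],
    [-1.0, -0.35, -0.01, 0.01, 0.4],
  ],
)

```text
clock: 25.95
eef_pos: [0.5207, 0.0532, 0.1302]
tool_rot: [0.675, 0.738, -0.002, -0.001]
ft_force: [-0.2, 0.4, 0.1]
grip_width: 0.0598
```

carry_out(
  moves=[
    [-0.07, -0.03, 0.0, 0, 0.4],
    [-1.0, 0.13, 0.12, 0.04, 0.4],
    [-1.0, 0.13, 0.12, 0.04, 0.4],
    [-1.0, 0.13, 0.12, 0.04, 0.4],
  ],
)

```text
clock: 26.35
eef_pos: [0.5467, -0.0443, 0.1182]
tool_rot: [0.697, 0.717, -0.0, 0.001]
ft_force: [-0.0, 0.6, 0.6]
grip_width: 0.0598
```

carry_out(
  moves=[
    [-0.57, 0.13, 0.08, 0.03, 0.4],
    [-0.57, 0.13, 0.08, 0.03, 0.4],
    [-0.57, 0.13, 0.08, 0.03, 0.4],
    [-0.57, 0.13, 0.08, 0.03, 0.4],
  ],
)

```text
clock: 26.75
eef_pos: [0.56, -0.0961, 0.1109]
tool_rot: [0.712, 0.702, 0.0, -0.001]
ft_force: [-0.7, 0.9, -0.4]
grip_width: 0.0597
```

Run:
```python
from plan import *
im=shot('side'); crop(im,240,180,400,320,4,'s10')
im=shot('top','t6')
for c,r in mounts(im,.022): print(c.round(),np.round(r[0],1),np.round(r[1],1),round(r[2],1))
for c,r in mounts(im,.047): print(c.round(),np.round(r[0],1))
pick(.5598,-.0980,88.5,zb=.002)
```

```text
[178. 235.] [573.6 270.4] [60.7 39.8] 8.0
[209. 231.] [581.3 201.3] [60.6 39.7] 8.7
[240. 225.] [593.3 133.1] [60.5 39.5] 8.4
[178. 235.] [570.7 263.1]
[209. 231.] [578.3 195.8]
[240. 225.] [590.  129.3]
from [ 0.56   -0.0959  0.1113] yaw 89.3 w 0.0598
[[-0.02, -0.0, 0.01, 0.01, 0.4], [-0.02, -0.0, 0.01, 0.01, 0.4], [-0.02, -0.0, 0.01, 0.01, 0.4], [-0.02, -0.0, 0.18, 0.01, 0.4], [-0.02, -0.0, 0.34, 0.01, 0.4], [-0.02, -0.0, 0.47, 0.01, 0.4], [-0.02, -0.0, 0.61, 0.01, 0.4], [-0.02, -0.0, 0.74, 0.01, 0.4], [-0.02, -0.0, 0.74, 0.01, 0.4], [-0.02, -0.0, 0.74, 0.01, 0.4], [-0.02, -0.0, 0.74, 0.01, -1], [-0.02, -0.0, 0.74, 0.01, -1], [-0.02, -0.0, 0.74, 0.01, -1], [-0.02, -0.0, 0.74, 0.01, -1], [-0.02, -0.0, 0.74, 0.01, -1], [-0.02, -0.0, 0.47, 0.01, -1], [-0.02, -0.0, 0.21, 0.01, -1], [-0.02, -0.0, -0.06, 0.01, -1], [-0.02, -0.0, -0.06, 0.01, -1], [-0.02, -0.0, -0.06, 0.01, -1]]
[[0.0, 0.0, 0.0, -0.0, -1]]
```

View pics/s10.png

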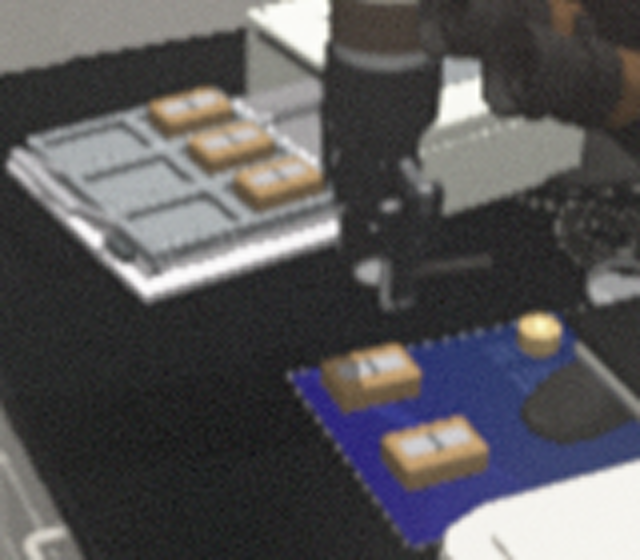

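carry_out(
  moves=[
    [-0.02, 0, 0.01, 0.01, 0.4],
    [-0.02, 0, 0.18, 0.01, 0.4],
    [-0.02, 0, 0.34, 0.01, 0.4],
    [-0.02, 0, 0.47, 0.01, 0.4],
    [-0.02, 0, 0.61, 0.01, 0.4],
    [-0.02, 0, 0.74, 0.01, 0.4],
    [-0.02, 0, 0.74, 0.01, 0.4],
    [-0.02, 0, 0.74, 0.01, 0.4],
    [-0.02, 0, 0.74, 0.01, -1],
    [-0.02, 0, 0.74, 0.01, -1],
    [-0.02, 0, 0.74, 0.01, -1],
    [-0.02, 0, 0.74, 0.01, -1],
    [-0.02, 0, 0.74, 0.01, -1],
    [-0.02, 0, 0.47, 0.01, -1],
    [-0.02, 0, 0.21, 0.01, -1],
    [-0.02, 0, -0.06, 0.01, -1],
    [-0.02, 0, -0.06, 0.01, -1],
    [-0.02, 0, -0.06, 0.01, -1],
    [-0.02, 0, -0.06, 0.01, -1],
  ],
)

```text
clock: 28.75
eef_pos: [0.5591, -0.0995, 0.1159]
tool_rot: [0.718, 0.696, -0.001, -0.001]
ft_force: [-0.0, -0.7, -1.8]
grip_width: 0.0378
```

Run:
```python
from plan import *
plan([(.5058,.1165,.118,98.2,-1,4)])
```

```text
from [ 0.5591 -0.0995  0.1159] yaw 88.2 w 0.0378
[[1.0, -0.28, -0.01, -0.05, -1], [1.0, -0.28, -0.01, -0.05, -1], [1.0, -0.28, -0.01, -0.05, -1]]
[[1.0, -0.2, -0.01, -0.05, -1], [1.0, -0.2, -0.01, -0.05, -1], [1.0, -0.2, -0.01, -0.05, -1]]
[[0.17, -0.02, -0.0, -0.01, -1], [0.17, -0.02, 0.0, -0.01, -1], [0.17, -0.02, 0.0, -0.01, -1], [0.17, -0.02, 0.0, -0.01, -1], [0.17, -0.02, 0.0, -0.01, -1]]
```

carry_out(
  moves=[
    [1.0, -0.28, -0.01, -0.05, -1],
    [1.0, -0.28, -0.01, -0.05, -1],
    [1.0, -0.28, -0.01, -0.05, -1],
  ],
)

```text
clock: 29.05
eef_pos: [0.5322, 0.0055, 0.1164]
tool_rot: [0.688, 0.726, -0.001, -0.003]
ft_force: [-0.4, -0.3, -0.9]
grip_width: 0.0382
```

carry_out(
  moves=[
    [1.0, -0.2, -0.01, -0.05, -1],
    [1.0, -0.2, -0.01, -0.05, -1],
    [1.0, -0.2, -0.01, -0.05, -1],
  ],
)

```text
clock: 29.35
eef_pos: [0.5081, 0.1044, 0.1179]
tool_rot: [0.658, 0.753, -0.001, -0.002]
ft_force: [-0.6, -0.7, -1.0]
grip_width: 0.0378
```

carry_out(
  moves=[
    [0.17, -0.02, 0, -0.01, -1],
    [0.17, -0.02, 0.0, -0.01, -1],
    [0.17, -0.02, 0.0, -0.01, -1],
    [0.17, -0.02, 0.0, -0.01, -1],
    [0.17, -0.02, 0.0, -0.01, -1],
  ],
)

```text
clock: 29.85
eef_pos: [0.5065, 0.1156, 0.1191]
tool_rot: [0.656, 0.755, -0.0, 0.0]
ft_force: [-0.0, -0.4, 0.2]
grip_width: 0.038
```

Run:
```python
from plan import *
im=shot('side'); crop(im,220,130,340,250,5,'s11')
place(.5058,.1165)
```

```text
from [0.5065 0.1157 0.1191] yaw 98.1 w 0.0378
[[0.0, -0.0, 0.15, -0.0, -1], [0.01, -0.0, 0.29, -0.0, -1], [0.01, -0.01, 0.44, -0.0, -1], [0.01, -0.01, 0.5, -0.0, -1], [0.01, -0.01, 0.55, -0.0, -1], [0.01, -0.01, 0.55, -0.0, -1], [0.01, -0.01, 0.55, -0.0, -1], [0.01, -0.01, 0.55, -0.0, 0.2], [0.01, -0.01, 0.55, -0.0, 0.2], [0.01, -0.01, 0.55, -0.0, 0.2], [0.01, -0.01, 0.55, -0.0, 0.2], [0.01, -0.01, 0.33, -0.0, 0.2], [0.01, -0.01, 0.11, -0.0, 0.2], [0.01, -0.01, -0.11, -0.0, 0.2], [0.01, -0.01, -0.11, -0.0, 0.2], [0.01, -0.01, -0.11, -0.0, 0.2], [0.01, -0.01, -0.11, -0.0, 0.2]]
```

View pics/s11.png

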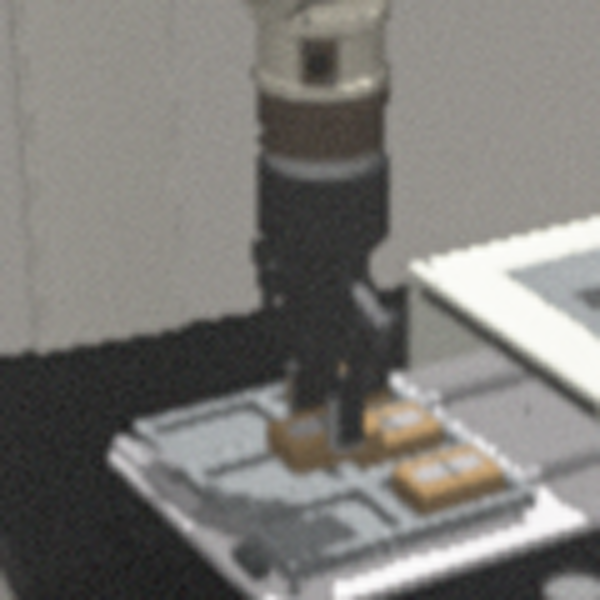

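carry_out(
  moves=[
    [0.0, 0, 0.15, 0, -1],
    [0.01, 0, 0.29, 0, -1],
    [0.01, -0.01, 0.44, 0, -1],
    [0.01, -0.01, 0.5, 0, -1],
    [0.01, -0.01, 0.55, 0, -1],
    [0.01, -0.01, 0.55, 0, -1],
    [0.01, -0.01, 0.55, 0, -1],
    [0.01, -0.01, 0.55, 0, 0.2],
    [0.01, -0.01, 0.55, 0, 0.2],
    [0.01, -0.01, 0.55, 0, 0.2],
    [0.01, -0.01, 0.55, 0, 0.2],
    [0.01, -0.01, 0.33, 0, 0.2],
    [0.01, -0.01, 0.11, 0, 0.2],
    [0.01, -0.01, -0.11, 0, 0.2],
    [0.01, -0.01, -0.11, 0, 0.2],
    [0.01, -0.01, -0.11, 0, 0.2],
    [0.01, -0.01, -0.11, 0, 0.2],
  ],
)

```text
clock: 31.6
eef_pos: [0.5044, 0.1174, 0.1293]
tool_rot: [0.655, 0.756, -0.001, -0.001]
ft_force: [0.2, 0.5, 0.7]
grip_width: 0.0511
```

Run:
```python
from plan import *
im=shot('top','t7')
for c,r in mounts(im,.022): print(c.round(),np.round(r[0],1),np.round(r[1],1),round(r[2],1))
plan([(.53,-.05,.13,92,.4,0),(.5600,-.1903,.112,88.5,.4,4)])
```

```text
[386. 237.] [ 559.6 -190.3] [38.5 56.2] 88.8
[241. 225.] [593.3 132.5] [60.5 38.6] 8.6
from [0.5043 0.1173 0.1291] yaw 98.1 w 0.0514
[[-1.0, 0.01, -0.01, 0.04, 0.4], [-1.0, 0.01, -0.01, 0.04, 0.4], [-1.0, 0.01, -0.01, 0.04, 0.4]]
[[-0.69, 0.05, 0.0, 0.03, 0.4], [-0.69, 0.05, 0.0, 0.03, 0.4], [-1.0, 0.09, 0.04, 0.04, 0.4]]
[[-1.0, 0.2, 0.13, 0.02, 0.4], [-1.0, 0.2, 0.13, 0.02, 0.4], [-1.0, 0.2, 0.13, 0.02, 0.4]]
[[-0.1, 0.02, 0.01, 0.01, 0.4], [-0.1, 0.02, 0.01, 0.01, 0.4], [-0.1, 0.02, 0.01, 0.01, 0.4], [-0.1, 0.02, 0.01, 0.01, 0.4], [-0.1, 0.02, 0.01, 0.01, 0.4]]
```

carry_out(
  moves=[
    [-1.0, 0.01, -0.01, 0.04, 0.4],
    [-1.0, 0.01, -0.01, 0.04, 0.4],
    [-1.0, 0.01, -0.01, 0.04, 0.4],
  ],
)

```text
clock: 31.95
eef_pos: [0.5204, 0.0137, 0.1303]
tool_rot: [0.681, 0.732, -0.001, 0.0]
ft_force: [0.4, 0.8, 0.1]
grip_width: 0.06
```

carry_out(
  moves=[
    [-0.69, 0.05, 0.0, 0.03, 0.4],
    [-0.69, 0.05, 0.0, 0.03, 0.4],
    [-1.0, 0.09, 0.04, 0.04, 0.4],
  ],
)

```text
clock: 32.25
eef_pos: [0.5368, -0.0804, 0.1266]
tool_rot: [0.701, 0.713, -0.0, -0.001]
ft_force: [-0.1, -0.2, 0.5]
grip_width: 0.06
```

carry_out(
  moves=[
    [-1.0, 0.2, 0.13, 0.02, 0.4],
    [-1.0, 0.2, 0.13, 0.02, 0.4],
    [-1.0, 0.2, 0.13, 0.02, 0.4],
  ],
)

```text
clock: 32.55
eef_pos: [0.5589, -0.1847, 0.1122]
tool_rot: [0.715, 0.7, -0.001, -0.0]
ft_force: [0.3, 1.4, -0.5]
grip_width: 0.0599
```

carry_out(
  moves=[
    [-0.1, 0.02, 0.01, 0.01, 0.4],
    [-0.1, 0.02, 0.01, 0.01, 0.4],
    [-0.1, 0.02, 0.01, 0.01, 0.4],
    [-0.1, 0.02, 0.01, 0.01, 0.4],
    [-0.1, 0.02, 0.01, 0.01, 0.4],
  ],
)

```text
clock: 33.05
eef_pos: [0.5608, -0.1888, 0.1136]
tool_rot: [0.717, 0.697, 0.0, 0.0]
ft_force: [1.7, -0.1, 0.8]
grip_width: 0.0596
```

Run:
```python
from plan import *
im=shot('side'); crop(im,240,200,400,340,4,'s12')
im=shot('top','t8')
crop(im,120,170,290,320,4.6,'scan8')
for c,r in mounts(im,.047): print(c.round(),np.round(r[0],1),np.round(r[1],1),round(r[2],1))
pick(.56,-.1903,88.5,zb=.002)
```

```text
[246. 265.] [503.5 117. ] [59.8 38.6] 7.8
[178. 235.] [570.7 263.2] [58.9 38.8] 8.2
[209. 231.] [578.3 195.8] [59.1 38.7] 8.7
[240. 225.] [590.  129.3] [59.  38.5] 8.4
from [ 0.5609 -0.1892  0.1136] yaw 88.3 w 0.06
[[-0.01, -0.01, 0.04, -0.0, 0.4], [-0.01, -0.01, 0.04, -0.0, 0.4], [-0.01, -0.01, 0.04, -0.0, 0.4], [-0.01, -0.01, 0.2, -0.0, 0.4], [-0.01, -0.01, 0.37, -0.0, 0.4], [-0.01, -0.01, 0.57, -0.0, 0.4], [-0.01, -0.01, 0.77, -0.0, 0.4], [-0.01, -0.01, 0.77, -0.0, 0.4], [-0.01, -0.01, 0.77, -0.0, 0.4], [-0.01, -0.01, 0.77, -0.0, -1], [-0.01, -0.01, 0.77, -0.0, -1], [-0.01, -0.01, 0.77, -0.0, -1], [-0.01, -0.01, 0.77, -0.0, -1], [-0.01, -0.01, 0.77, -0.0, -1], [-0.01, -0.01, 0.5, -0.0, -1], [-0.01, -0.01, 0.23, -0.0, -1], [-0.01, -0.01, -0.03, -0.0, -1], [-0.01, -0.01, -0.03, -0.0, -1], [-0.01, -0.01, -0.03, -0.0, -1], [-0.01, -0.01, -0.03, -0.0, -1]]
```

View pics/s12.png

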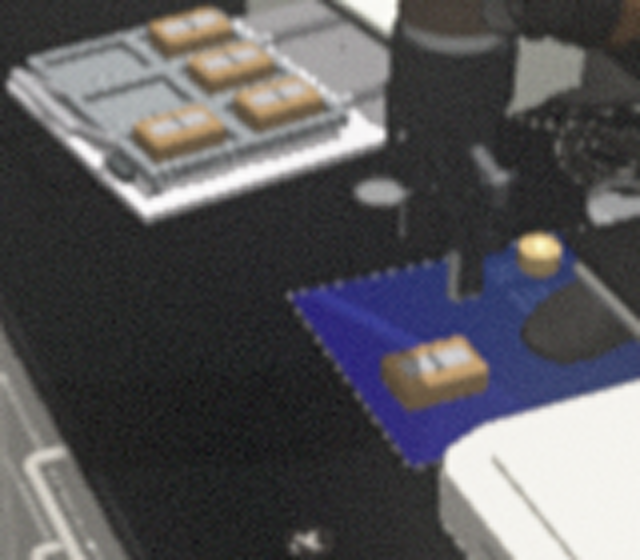

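View pics/scan8.png

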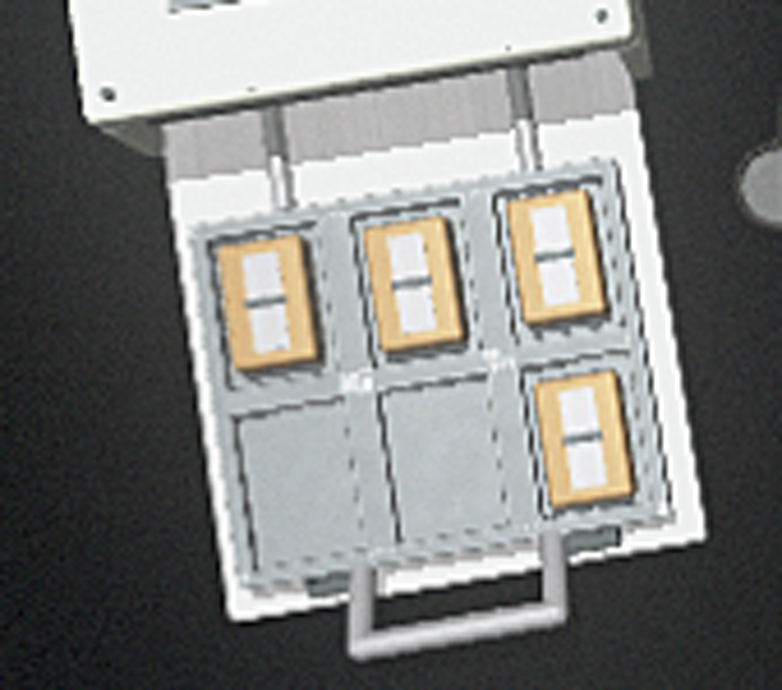

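Four mounts are seated within about 2.5 mm of their well centres. The fifth is in place below the jaws.

carry_out(
  moves=[
    [-0.01, -0.01, 0.04, 0, 0.4],
    [-0.01, -0.01, 0.2, 0, 0.4],
    [-0.01, -0.01, 0.37, 0, 0.4],
    [-0.01, -0.01, 0.57, 0, 0.4],
    [-0.01, -0.01, 0.77, 0, 0.4],
    [-0.01, -0.01, 0.77, 0, 0.4],
    [-0.01, -0.01, 0.77, 0, 0.4],
    [-0.01, -0.01, 0.77, 0, -1],
    [-0.01, -0.01, 0.77, 0, -1],
    [-0.01, -0.01, 0.77, 0, -1],
    [-0.01, -0.01, 0.77, 0, -1],
    [-0.01, -0.01, 0.77, 0, -1],
    [-0.01, -0.01, 0.5, 0, -1],
    [-0.01, -0.01, 0.23, 0, -1],
    [-0.01, -0.01, -0.03, 0, -1],
    [-0.01, -0.01, -0.03, 0, -1],
    [-0.01, -0.01, -0.03, 0, -1],
    [-0.01, -0.01, -0.03, 0, -1],
  ],
)

```text
clock: 34.95
eef_pos: [0.5587, -0.1906, 0.1148]
tool_rot: [0.718, 0.696, -0.001, -0.001]
ft_force: [0.4, 0.1, -1.7]
grip_width: 0.0382
```

Run:
```python
from plan import *
plan([(.48,.06,.118,95,-1,0),(.496,.1838,.118,98.2,-1,4)])
```

```text
from [ 0.5587 -0.1906  0.1148] yaw 88.2 w 0.0382
[[0.99, -0.35, -0.01, -0.03, -1], [0.99, -0.35, -0.01, -0.03, -1], [0.99, -0.35, -0.01, -0.03, -1]]
[[1.0, -0.29, -0.01, -0.03, -1], [1.0, -0.29, -0.01, -0.03, -1], [1.0, -0.29, -0.01, -0.03, -1]]
[[0.52, -0.13, -0.01, -0.02, -1], [0.52, -0.13, -0.01, -0.02, -1], [1.0, -0.04, -0.01, -0.03, -1], [1.0, -0.04, -0.01, -0.03, -1]]
[[0.74, 0.19, -0.0, -0.02, -1], [0.74, 0.19, -0.0, -0.02, -1], [0.74, 0.19, 0.0, -0.02, -1], [0.74, 0.19, 0.0, -0.02, -1], [0.74, 0.19, 0.0, -0.02, -1], [0.74, 0.19, 0.0, -0.02, -1]]
```

carry_out(
  moves=[
    [0.99, -0.35, -0.01, -0.03, -1],
    [0.99, -0.35, -0.01, -0.03, -1],
    [0.99, -0.35, -0.01, -0.03, -1],
  ],
)

```text
clock: 35.25
eef_pos: [0.5238, -0.0865, 0.115]
tool_rot: [0.7, 0.715, -0.001, -0.004]
ft_force: [1.8, -0.3, -0.8]
grip_width: 0.0377
```

carry_out(
  moves=[
    [1.0, -0.29, -0.01, -0.03, -1],
    [1.0, -0.29, -0.01, -0.03, -1],
    [1.0, -0.29, -0.01, -0.03, -1],
  ],
)

```text
clock: 35.55
eef_pos: [0.4941, 0.0125, 0.1168]
tool_rot: [0.682, 0.731, -0.001, -0.002]
ft_force: [-0.3, -1.1, -0.5]
grip_width: 0.0381
```

carry_out(
  moves=[
    [0.52, -0.13, -0.01, -0.02, -1],
    [0.52, -0.13, -0.01, -0.02, -1],
    [1.0, -0.04, -0.01, -0.03, -1],
    [1.0, -0.04, -0.01, -0.03, -1],
  ],
)

```text
clock: 35.95
eef_pos: [0.4878, 0.1115, 0.1188]
tool_rot: [0.665, 0.747, 0.001, -0.0]
ft_force: [0.3, 0.2, -1.5]
grip_width: 0.0382
```

carry_out(
  moves=[
    [0.74, 0.19, 0, -0.02, -1],
    [0.74, 0.19, 0, -0.02, -1],
    [0.74, 0.19, 0.0, -0.02, -1],
    [0.74, 0.19, 0.0, -0.02, -1],
    [0.74, 0.19, 0.0, -0.02, -1],
    [0.74, 0.19, 0.0, -0.02, -1],
  ],
)

```text
clock: 36.55
eef_pos: [0.4973, 0.1823, 0.119]
tool_rot: [0.656, 0.755, -0.001, -0.0]
ft_force: [-0.0, -0.4, -0.6]
grip_width: 0.0382
```

Run:
```python
from plan import *
im=shot('side'); crop(im,220,130,340,250,5,'s13')
place(.4955,.1838)
```

```text
from [0.4974 0.1824 0.1191] yaw 98.0 w 0.0376
[[0.01, -0.01, 0.15, -0.0, -1], [0.01, -0.01, 0.29, -0.0, -1], [0.02, -0.02, 0.44, -0.0, -1], [0.02, -0.02, 0.5, -0.0, -1], [0.02, -0.02, 0.55, -0.0, -1], [0.02, -0.02, 0.55, -0.0, -1], [0.02, -0.02, 0.55, -0.0, -1], [0.02, -0.02, 0.55, -0.0, 0.2], [0.02, -0.02, 0.55, -0.0, 0.2], [0.02, -0.02, 0.55, -0.0, 0.2], [0.02, -0.02, 0.55, -0.0, 0.2], [0.02, -0.02, 0.33, -0.0, 0.2], [0.02, -0.02, 0.11, -0.0, 0.2], [0.02, -0.02, -0.11, -0.0, 0.2], [0.02, -0.02, -0.11, -0.0, 0.2], [0.02, -0.02, -0.11, -0.0, 0.2], [0.02, -0.02, -0.11, -0.0, 0.2]]
```

View pics/s13.png

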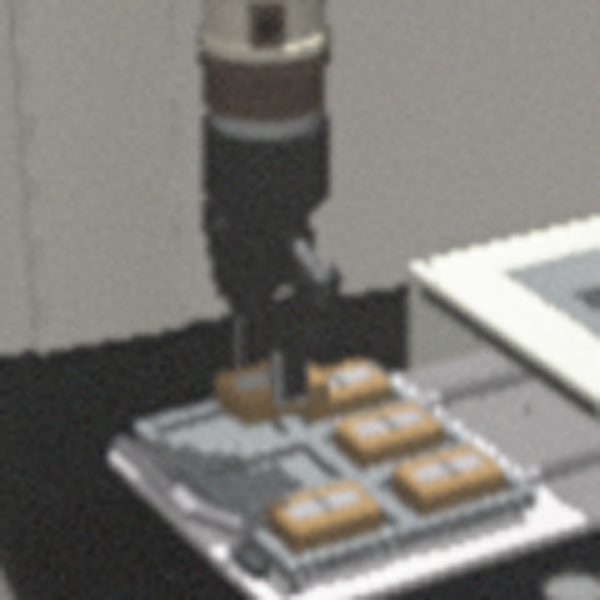

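carry_out(
  moves=[
    [0.01, -0.01, 0.15, 0, -1],
    [0.01, -0.01, 0.29, 0, -1],
    [0.02, -0.02, 0.44, 0, -1],
    [0.02, -0.02, 0.5, 0, -1],
    [0.02, -0.02, 0.55, 0, -1],
    [0.02, -0.02, 0.55, 0, -1],
    [0.02, -0.02, 0.55, 0, -1],
    [0.02, -0.02, 0.55, 0, 0.2],
    [0.02, -0.02, 0.55, 0, 0.2],
    [0.02, -0.02, 0.55, 0, 0.2],
    [0.02, -0.02, 0.55, 0, 0.2],
    [0.02, -0.02, 0.33, 0, 0.2],
    [0.02, -0.02, 0.11, 0, 0.2],
    [0.02, -0.02, -0.11, 0, 0.2],
    [0.02, -0.02, -0.11, 0, 0.2],
    [0.02, -0.02, -0.11, 0, 0.2],
    [0.02, -0.02, -0.11, 0, 0.2],
  ],
)

```text
clock: 38.3
eef_pos: [0.4945, 0.1852, 0.1293]
tool_rot: [0.655, 0.756, -0.001, -0.0]
ft_force: [0.7, -0.1, 0.1]
grip_width: 0.0514
```

Run:
```python
from plan import *
plan([(.40,.10,.16,60,-.39,0),(.40,-.02,.16,30,-.39,3)])
```

```text
from [0.4945 0.1852 0.1293] yaw 98.1 w 0.0514
[[-0.67, -1.0, -0.29, 0.4, -0.39], [-0.67, -1.0, -0.29, 0.4, -0.39], [-0.67, -1.0, -0.29, 0.4, -0.39], [-0.67, -1.0, -0.29, 0.4, -0.39], [-0.67, -1.0, -0.29, 0.4, -0.39]]
[[-0.06, -0.02, -0.02, 0.02, -0.39], [-1.0, 0.47, -0.02, 0.32, -0.39], [-1.0, 0.47, -0.02, 0.32, -0.39], [-1.0, 0.47, -0.02, 0.32, -0.39], [-1.0, 0.47, -0.02, 0.32, -0.39]]
[[-0.08, 0.12, 0.0, 0.04, -0.39], [-0.08, 0.12, 0.0, 0.04, -0.39], [-0.08, 0.12, 0.0, 0.04, -0.39], [-0.08, 0.12, 0.0, 0.04, -0.39]]
```

carry_out(
  moves=[
    [-0.67, -1.0, -0.29, 0.4, -0.39],
    [-0.67, -1.0, -0.29, 0.4, -0.39],
    [-0.67, -1.0, -0.29, 0.4, -0.39],
    [-0.67, -1.0, -0.29, 0.4, -0.39],
    [-0.67, -1.0, -0.29, 0.4, -0.39],
  ],
)

```text
clock: 38.8
eef_pos: [0.4048, 0.1044, 0.1587]
tool_rot: [0.857, 0.515, -0.001, -0.0]
ft_force: [0.6, 0.1, -0.2]
grip_width: 0.0259
```

carry_out(
  moves=[
    [-0.06, -0.02, -0.02, 0.02, -0.39],
    [-1.0, 0.47, -0.02, 0.32, -0.39],
    [-1.0, 0.47, -0.02, 0.32, -0.39],
    [-1.0, 0.47, -0.02, 0.32, -0.39],
    [-1.0, 0.47, -0.02, 0.32, -0.39],
  ],
)

```text
clock: 39.3
eef_pos: [0.4004, -0.0068, 0.1609]
tool_rot: [0.958, 0.285, -0.001, -0.0]
ft_force: [-0.7, -0.1, 0.5]
grip_width: 0.0259
```

carry_out(
  moves=[
    [-0.08, 0.12, 0.0, 0.04, -0.39],
    [-0.08, 0.12, 0.0, 0.04, -0.39],
    [-0.08, 0.12, 0.0, 0.04, -0.39],
    [-0.08, 0.12, 0.0, 0.04, -0.39],
  ],
)

```text
clock: 39.7
eef_pos: [0.4005, -0.0188, 0.1612]
tool_rot: [0.966, 0.258, -0.0, -0.0]
ft_force: [-0.3, -0.4, -0.5]
grip_width: 0.0259
```

Run:
```python
from plan import *
im=shot('top','t9'); crop(im,120,170,290,320,4.6,'scan9')
for c,r in mounts(im,.047): print(c.round(),np.round(r[0],1),np.round(r[1],1),round(r[2],1))
im=shot('side'); crop(im,220,130,400,290,4,'s14')
x,y=.4170,.1720
plan([(x,y,.15,8.2,-.39,3),(x,y,.063,8.2,-.39,3,20),(x,y,.063,8.2,-1,5)])
```

```text
[214. 270.] [494.7 184.8] [59.8 38.8] 10.1
[246. 265.] [503.6 117. ] [59.8 38.5] 8.2
[178. 235.] [570.6 263.1] [59.4 38.8] 8.0
[209. 231.] [578.3 195.8] [59.1 38.7] 8.7
[240. 225.] [590.  129.3] [59.  38.5] 8.4
from [ 0.4005 -0.019   0.1612] yaw 29.9 w 0.0262
[[0.7, -1.0, 0.07, 0.15, -0.39], [0.7, -1.0, 0.07, 0.15, -0.39], [0.7, -1.0, 0.07, 0.15, -0.39]]
[[0.25, -0.65, 0.04, 0.09, -0.39], [0.25, -0.65, 0.04, 0.09, -0.39], [0.25, -0.65, 0.04, 0.09, -0.39], [0.25, -0.65, 0.04, 0.09, -0.39], [0.25, -0.65, 0.04, 0.09, -0.39], [0.25, -0.65, 0.21, 0.09, -0.39], [0.25, -0.65, 0.39, 0.09, -0.39], [0.25, -0.65, 0.56, 0.09, -0.39], [0.25, -0.65, 0.74, 0.09, -0.39], [0.25, -0.65, 0.91, 0.09, -0.39], [0.25, -0.65, 0.91, 0.09, -0.39], [0.25, -0.65, 0.91, 0.09, -0.39], [0.25, -0.65, 0.91, 0.09, -0.39], [0.25, -0.65, 0.91, 0.09, -1], [0.25, -0.65, 0.91, 0.09, -1], [0.25, -0.65, 0.91, 0.09, -1], [0.25, -0.65, 0.91, 0.09, -1], [0.25, -0.65, 0.91, 0.09, -1]]
```

View pics/scan9.png

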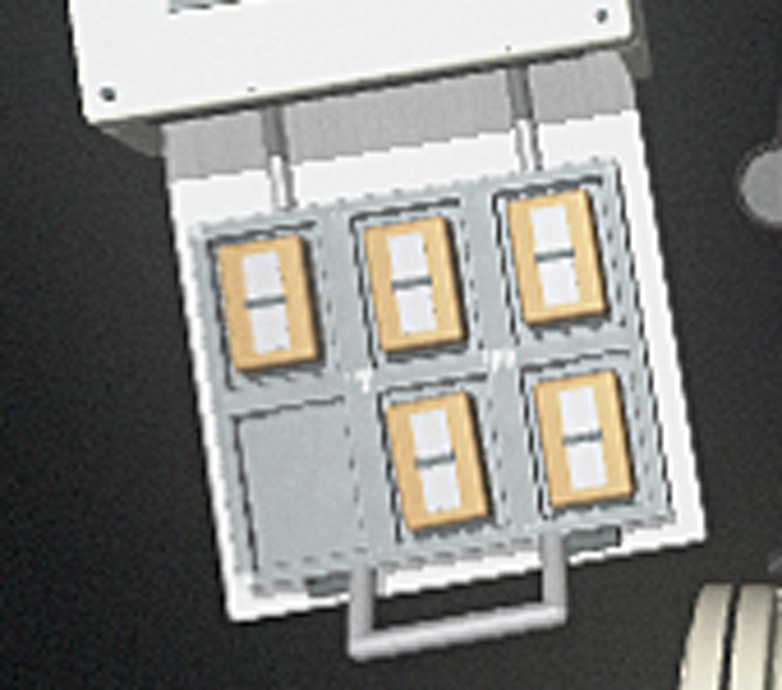

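View pics/s14.png

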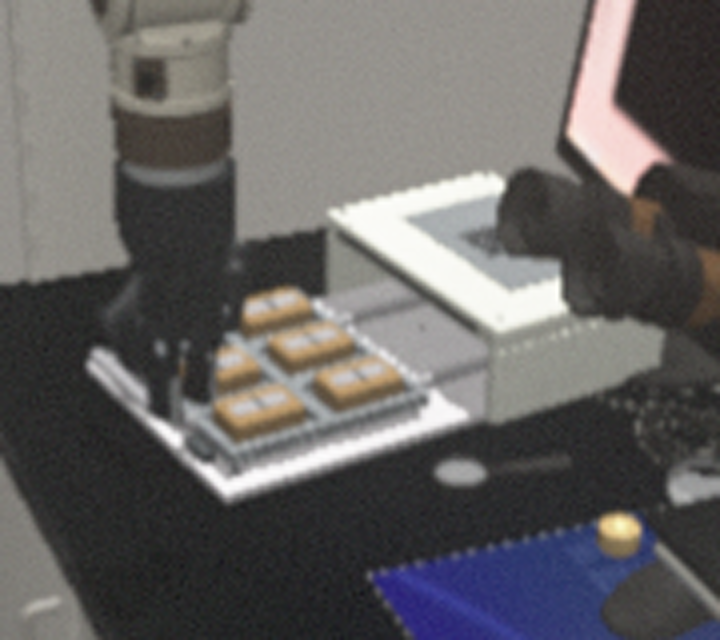

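carry_out(
  moves=[
    [0.7, -1.0, 0.07, 0.15, -0.39],
    [0.7, -1.0, 0.07, 0.15, -0.39],
    [0.7, -1.0, 0.07, 0.15, -0.39],
  ],
)

```text
clock: 40.1
eef_pos: [0.4118, 0.104, 0.1544]
tool_rot: [0.99, 0.141, 0.0, -0.0]
ft_force: [-0.2, -0.4, 1.0]
grip_width: 0.0258
```

carry_out(
  moves=[
    [0.25, -0.65, 0.04, 0.09, -0.39],
    [0.25, -0.65, 0.04, 0.09, -0.39],
    [0.25, -0.65, 0.04, 0.09, -0.39],
    [0.25, -0.65, 0.04, 0.09, -0.39],
    [0.25, -0.65, 0.04, 0.09, -0.39],
    [0.25, -0.65, 0.04, 0.09, -0.39],
  ],
)

```text
clock: 40.7
eef_pos: [0.4173, 0.1703, 0.1503]
tool_rot: [0.998, 0.07, -0.0, 0.0]
ft_force: [-0.4, 0.1, 0.0]
grip_width: 0.0264
```

Run:
```python
from plan import *
x,y=.4170,.1720
plan([(x,y,.063,8.2,-.39,2,20),(x,y,.063,8.2,-1,5)])
```

```text
from [0.4173 0.1703 0.1503] yaw 8.1 w 0.0264
[[-0.0, -0.0, 0.17, -0.0, -0.39], [-0.0, -0.01, 0.35, -0.0, -0.39], [-0.0, -0.01, 0.52, -0.0, -0.39], [-0.0, -0.01, 0.7, -0.0, -0.39], [-0.0, -0.02, 0.87, -0.0, -0.39], [0.0, -0.02, 0.87, -0.0, -0.39], [0.0, -0.02, 0.87, -0.0, -0.39], [0.0, -0.02, 0.87, -0.0, -1], [0.0, -0.02, 0.87, -0.0, -1], [0.0, -0.02, 0.87, -0.0, -1], [0.0, -0.02, 0.87, -0.0, -1], [0.0, -0.02, 0.87, -0.0, -1]]
```

carry_out(
  moves=[
    [0, 0, 0.17, 0, -0.39],
    [0, -0.01, 0.35, 0, -0.39],
    [0, -0.01, 0.52, 0, -0.39],
    [0, -0.01, 0.7, 0, -0.39],
    [0, -0.02, 0.82, 0, -0.39],
    [0.0, -0.02, 0.87, 0, -0.39],
    [0.0, -0.02, 0.87, 0, -0.39],
    [0.0, -0.02, 0.87, 0, -1],
    [0.0, -0.02, 0.87, 0, -1],
    [0.0, -0.02, 0.87, 0, -1],
    [0.0, -0.02, 0.87, 0, -1],
    [0.0, -0.02, 0.87, 0, -1],
  ],
)

```text
clock: 41.9
eef_pos: [0.4178, 0.173, 0.064]
tool_rot: [0.997, 0.071, 0.001, 0.0]
ft_force: [0.5, -3.7, 5.0]
grip_width: 0.0102
```

carry_out(
  moves=[
    [0.02, 0, 0, 0, -1],
    [0.06, 0, 0, 0, -1],
    [0.12, 0, 0, 0, -1],
    [0.18, 0, 0, 0, -1],
    [0.24, 0, 0, 0, -1],
    [0.3, 0, 0, 0, -1],
    [0.36, 0, 0, 0, -1],
    [0.42, 0, 0, 0, -1],
    [0.48, 0, 0, 0, -1],
    [0.54, 0, 0, 0, -1],
    [0.6, 0, 0, 0, -1],
    [0.66, 0, 0, 0, -1],
    [0.72, 0, 0, 0, -1],
    [0.78, 0, 0, 0, -1],
    [0.84, 0, 0, 0, -1],
    [0.9, 0, 0, 0, -1],
    [0.94, 0, 0, 0, -1],
    [0.96, 0, 0, 0, -1],
    [0.96, 0, 0, 0, -1],
  ],
)

```text
clock: 43.8
eef_pos: [0.5128, 0.187, 0.064]
tool_rot: [0.997, 0.071, 0.001, -0.0]
ft_force: [-0.2, -1.8, 5.0]
grip_width: 0.01
```

Run:
```python
from plan import *
im=shot('side'); crop(im,240,130,360,240,5,'s15')
o=bot.get_obs();print(o['joint_pos'].round(2),o['ft_force'])
```

```text
[ 0.35  0.49 -0.17  0.91  0.    1.78] [-1.40428535 -0.83815107  5.11354689]
```

View pics/s15.png

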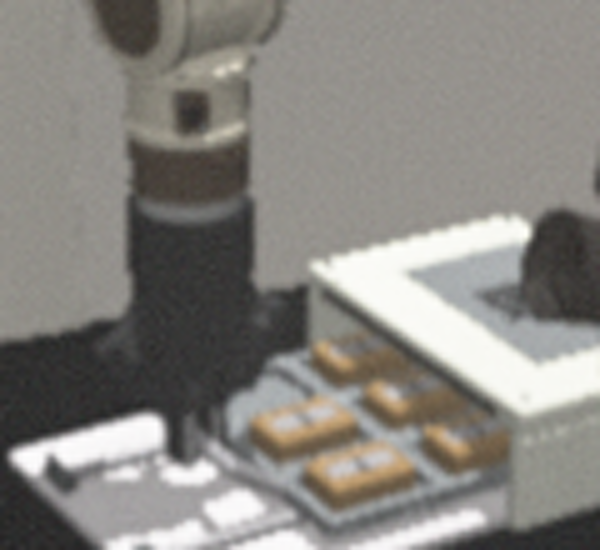

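carry_out(
  moves=[
    [0.02, 0, 0, 0, -1],
    [0.06, 0, 0, 0, -1],
    [0.12, 0, 0, 0, -1],
    [0.18, 0, 0, 0, -1],
    [0.24, 0, 0, 0, -1],
    [0.3, 0, 0, 0, -1],
    [0.36, 0, 0, 0, -1],
    [0.42, 0, 0, 0, -1],
    [0.48, 0, 0, 0, -1],
    [0.54, 0, 0, 0, -1],
    [0.6, 0, 0, 0, -1],
    [0.66, 0, 0, 0, -1],
    [0.71, 0, 0, 0, -1],
    [0.75, 0, 0, 0, -1],
    [0.78, 0, 0, 0, -1],
    [0.78, 0, 0, 0, -1],
  ],
)

```text
clock: 45.45
eef_pos: [0.59, 0.1985, 0.0641]
tool_rot: [0.997, 0.071, 0.001, -0.001]
ft_force: [-0.6, 0.6, 3.0]
grip_width: 0.0099
```

carry_out(
  moves=[
    [0.02, 0, 0, 0, -1],
    [0.04, 0, 0, 0, -1],
    [0.06, 0, 0, 0, -1],
    [0.08, 0, 0, 0, -1],
    [0.1, 0, 0, 0, -1],
    [0.12, 0, 0, 0, -1],
    [0.12, 0, 0, 0, -1],
  ],
)

```text
clock: 46.15
eef_pos: [0.5956, 0.1993, 0.064]
tool_rot: [0.997, 0.072, -0.006, -0.0]
ft_force: [-15.1, -2.5, 17.3]
grip_width: 0.0102
```

carry_out(
  moves=[
    [-0.05, 0, 0, 0, -1],
    [-0.05, 0, 0, 0, -0.39],
    [-0.05, 0, 0, 0, -0.39],
    [-0.05, 0, 0, 0, -0.39],
    [-0.05, 0, 0, 0, -0.39],
    [-0.05, 0, -0.15, 0, -0.39],
    [-0.05, 0, -0.35, 0, -0.39],
    [-0.05, 0, -0.65, 0, -0.39],
    [-0.05, 0, -0.95, 0, -0.39],
    [-0.05, 0, -0.95, 0, -0.39],
    [-0.05, 0, -0.95, 0, -0.39],
  ],
)

```text
clock: 47.25
eef_pos: [0.597, 0.199, 0.1591]
tool_rot: [0.997, 0.071, 0.001, -0.0]
ft_force: [1.0, -0.9, -0.6]
grip_width: 0.0259
```

Run:
```python
from plan import *
plan([(.42,.03,.17,0,-.39,3)])
```

```text
from [0.597  0.199  0.1591] yaw 8.1 w 0.0259
[[-1.0, 0.71, -0.05, 0.05, -0.39], [-1.0, 0.71, -0.05, 0.05, -0.39], [-1.0, 0.71, -0.05, 0.05, -0.39]]
[[-0.93, 0.79, -0.06, 0.04, -0.39], [-0.93, 0.79, -0.06, 0.04, -0.39], [-0.93, 0.79, -0.06, 0.04, -0.39], [-0.93, 0.79, -0.06, 0.04, -0.39], [-0.93, 0.79, -0.06, 0.04, -0.39], [-0.93, 0.79, -0.06, 0.04, -0.39]]
```

carry_out(
  moves=[
    [-1.0, 0.71, -0.05, 0.05, -0.39],
    [-1.0, 0.71, -0.05, 0.05, -0.39],
    [-1.0, 0.71, -0.05, 0.05, -0.39],
  ],
)

```text
clock: 47.55
eef_pos: [0.5027, 0.1118, 0.1607]
tool_rot: [1.0, 0.031, -0.004, 0.001]
ft_force: [0.1, -0.5, 0.6]
grip_width: 0.0261
```

carry_out(
  moves=[
    [-0.93, 0.79, -0.06, 0.04, -0.39],
    [-0.93, 0.79, -0.06, 0.04, -0.39],
    [-0.93, 0.79, -0.06, 0.04, -0.39],
    [-0.93, 0.79, -0.06, 0.04, -0.39],
    [-0.93, 0.79, -0.06, 0.04, -0.39],
    [-0.93, 0.79, -0.06, 0.04, -0.39],
  ],
)

```text
clock: 48.15
eef_pos: [0.4205, 0.0301, 0.1689]
tool_rot: [1.0, 0.001, 0.0, -0.0]
ft_force: [0.5, 0.3, 0.0]
grip_width: 0.0257
```

Run:
```python
from fit2 import *
im=shot('top','t10'); 
c=cv2.resize(im[100:320,120:290],None,fx=2.7,fy=2.7,interpolation=cv2.INTER_CUBIC)
for v in(-.045,0,.045):
    q=proj('top',T(p,np.array([(-.022,v,.055)])))[0]; q=(q-[120,100])*2.7+1; cv2.circle(c,tuple(int(t) for t in q),3,(0,0,255),1)
cv2.imwrite('pics/scan10.png',c)
im=shot('side'); crop(im,220,130,400,290,4,'s16')
```

```text
(no output)
```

View pics/scan10.png

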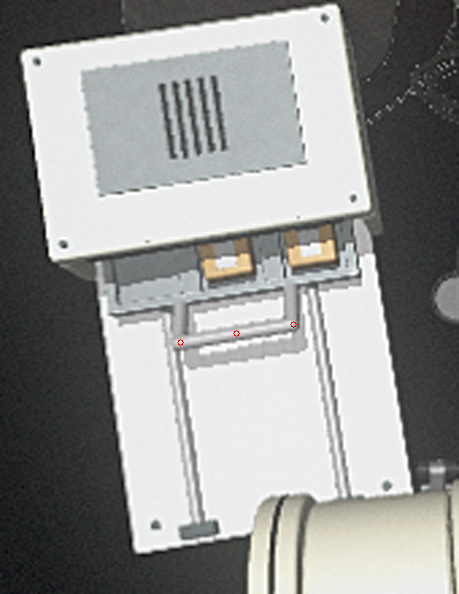

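View pics/s16.png

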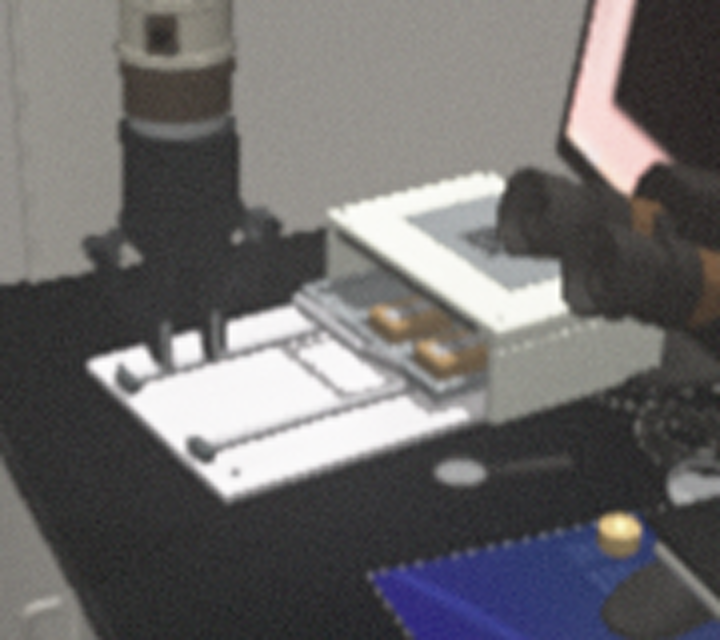

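View pics/t10.png

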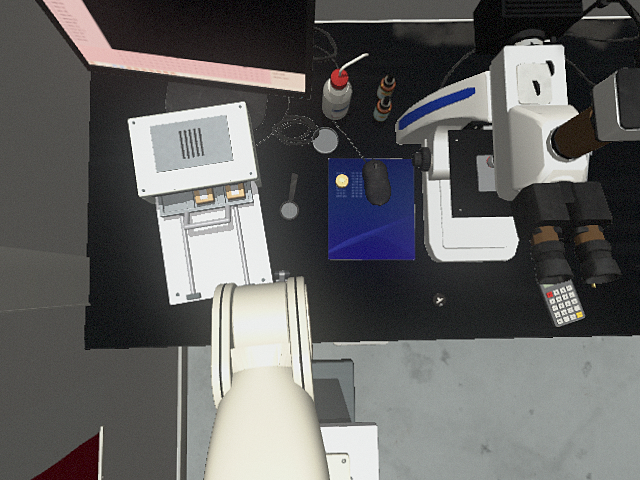

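Run:
```python
from workcell import order,bot
print(bot.get_obs()['clock']); print(order.job_done())
```

```text
48.25
the job is handed in; nothing more can be done
None
```

I did the job as asked and handed it in at 48 s. There was no verdict from the system, so this rests on my own checks.

- **Drawing out:** I pulled the carriage by its handle to the front stop, where the wrist force rose to about 22 N. The picture then matched the carriage fully out.
- **Loading:** I found five oblong mounts, three on the bench and two on the mouse pad. They went into wells 6, 5, 4, 3 and 2, leaving well 1 empty. The top view before closing showed all five in their wells, within about 2.5 mm of the centres.
- **Sliding home:** I pushed the loaded carriage in until the force rose to about 15 N, after 180 mm of travel. I then opened the gripper and moved the arm clear. The handle sat within a millimetre or two of its predicted home position.
- **Round mounts:** Both appear where they started.

**Not seen directly:** the hood hides the three back-row mounts once home. They were flat going in, and the two front ones still look flat. I saw no knock or grip slip, and no check failed or disagreed.

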